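Bond a clock-face tile in the hinged hand press

TASK

A tile for a clock face lies on its glued plywood backing in the small hinged hand press. First, while the safety catch still blocks the raised lever, draw the centring pin straight up out of the work and leave it standing in the terracotta cup; then swing the safety catch aside and pull the lever by its wooden grip all the way down to its stop, easing the pad onto the tile, and finish there still holding the lever down, because its springs raise it if you let go. Keep the tile and its backing centred and square over the bore, the cup upright, and the other things on the bench where they stand.

Things in the scene. Friction and masses are not known exactly. Their poses are not given: they have to be found in the camera images.
- press: Hand press, fixed to the table: grey base 205 x 260 x 12 mm. Origin on the table; the base spans x -110 to +95 mm, y +-130 mm. x points from the operator's side to the hinge, y to the operator's left, z up. A steel block 150 mm square, top 36 mm up, centred at x = -30 mm, carries the work; cheeks at y = +-78 mm carry the hinge.
- hinge (a point): Middle of the lever's hinge axis, which runs along the press's y axis; in the press frame at (75, 0, 62) mm.
- bore (a point): Point on the axis of the upright centring bore, level with the tile's top face; in the press frame at (-30, 0, 54) mm. The bore goes 24 mm into the steel block, the backing and the tile add 18 mm, so the pin stands 42 mm deep and has to rise 42 mm to be free.
- lever (a joint): Angle of lever and platen about the hinge, rad: 0 raised (5 degrees back past upright, on its back stop), 1.658 at the lower stop (arms level). Springs raise it: 0.5 N m raised, 0.8 N m lowered; the pad meets the tile at 1.61 and adds up to 1.5 N m, so about 11 to 13 N down on the grip holds it at the stop. The catch blocks it until turned past 0.75.
- grip: Round wooden grip 23 mm thick, 90 mm long, along the press's y; origin at its middle. Two flat arms at y = +-58 mm hold it; the platen ends 50 mm from its axis. At lever value q, with a = 1.658 - q, it is at x = -205 cos a + 9 sin a, z = 205 sin a + 9 cos a (mm) from the hinge, in press axes: 267 mm above the table raised, 71 mm down. It spins freely on its bar.
- pad: Round spring-mounted rubber pressure pad, 72 mm across, under the platen; origin at the centre of its lower face.
- catch (a joint): Angle of the safety catch, rad: 0 latched (thumb lever upright, blocking finger level in front of the lever's right-hand arm), 1.15 fully open (stop); past 0.75 the lever is free, aim for 0.9 or more. It rocks on a shaft that lies along the press's x at y = -112 mm, 105 mm up; the thumb lever goes outward and down as the finger rises. It stays where it is left; 1 to 2 N at the knob turn it.
- catch_knob (a point): Middle of the black knob on the catch's thumb lever: 18 mm thick, 20 mm tall, on an 8 mm rod, 45 mm from the shaft. At catch angle c it is at (10, -112 - 45 sin c, 105 + 45 cos c) mm in the press frame; latched, its middle is 150 mm above the table. It is pushed outward, away from the lever (-y of the press).
- clock_tile: White square clock-face tile 105 x 105 x 8 mm, loose, with dark hour marks and a 13.5 mm hole in its middle; origin at the centre of its lower face, over the bore.
- backing: Plywood backing 120 x 120 x 10 mm, loose, under the tile, with a 14 mm hole in its middle; origin at the centre of its lower face.
- pin: Loose steel centring pin, 126 mm long, about 90 g, standing upright in the bore through tile and backing: shank 12 mm thick, knurled round head 23 mm thick over its top 34 mm. Origin at the centre of its foot, z along it to the head.
- pin_head (a point): Middle of the pin's knurled head, 109 mm above its foot: where to grip it.
- cup: Loose empty round terracotta cup, 350 g, 82 mm across at the mouth, 88 mm tall, walls 4 mm; origin at the centre of its underside.
- cup_in (a point): Centre of the cup's inner floor.
- cup_rim (a point): Centre of the cup's mouth.
- jar_brown: Bystander: glaze jar 69 mm across, 85 mm tall, origin under its centre; leave it alone.
- jar_white: Bystander: glaze jar 69 mm across, 85 mm tall, origin under its centre; leave it alone.
- cone_pack: Bystander: pack of three pyrometric cones, 28 x 92 x 63 mm, origin under its centre; leave it alone.
- bowl: Bystander: glazed bowl 127 mm across, 67 mm tall, origin under its centre; leave it alone.
- vase: Bystander: painted vase 80 mm across, 105 mm tall, origin under its centre; leave it alone.

How it is judged:
By the outcome, as a careful person would: the job done as asked, in the order asked, and still so for the second after the job is handed in, while the arm keeps its last pose, push and grip.
It also fails if it takes over 72 s, if anything falls off the work surface, if the arm or the gripper's body presses on something with over 40 N, if the wrist force passes 120 N, or if a joint passes its speed limit or range.

ROBOT

A 6-joint arm with a two-finger parallel gripper is mounted at the origin on a cart in front of the work surface, level with it; the furniture and walls round the work are solid. World frame = base frame: x ahead of the robot, y to its left, z up, the work surface at z = 0. Lengths are in m, angles in degrees, forces in N, time in s.
With the tool pointing down it reaches from about 0.25 to 0.725 m from the base axis. Payload 4 kg.
Tool frame: the origin (TCP) lies midway between the tips of the shut fingers; the grasp point (between the pads) lies 19 mm behind it; z points along the fingers, y is the direction in which the jaws open and shut (so a half turn about z gives the same grasp; the last joint's range is limited). The gripper opens to 85 mm and grips with 20 to 120 N. Pads are 22 mm wide; open, the fingers measure 114 mm over their backs; the gripper's body (76 mm by 85 mm) begins 54 mm behind the grasp point. The pads swing forward as they close: fully open they stand 13 mm farther back than shut.
Start: joints at [-71.161, 13.785, 0.286, 76.501, 0, 90], TCP at [0.161, -0.473, 0.231] pointing down, gripper open.
Joint ranges: [-155.79, 155.79], [-60.16, 107.12], [-62.33, 73.08], [-114, 123.19], [-81.49, 82.49], [-180, 180]. Speed limits (degrees/s): [159.86, 159.86, 180, 180, 180, 180].

INTERFACE

Orientations are given as [roll, pitch, yaw] about the fixed x, y, z axes, in that order (R = Rz(yaw) Ry(pitch) Rx(roll)).
In Python, from rig import readout, imaging, arm, nets gives the robot as it stands.
- The arm moves only by the tool apply_moves, never from a script. Its argument "targets" is a list of rows, each a list of 7 numbers: the shift along the tool's x, y, z in m, then the turn, a rotation vector about the tool's x, y, z in degrees, then the closure in counts, from 0 (fully open) to 255 (shut). In form: [[dx, dy, dz, ax, ay, az, jaw], ...]. A call has 1 to 12 rows; each row shifts and turns the commanded pose from where the row before left it, along the tool's axes as they then stand; what a row does not reach is not made up. A row lasts 1/10 s, in which the tool goes at most 50 mm and 8.59 degrees, less where a joint would pass 70% of its speed; a pose out of reach is approached as far as the arm can. A call with a gripper value outside its range is refused whole. The fingers move at their own pace and stop on an object; "force" is the grip in N (left out, the last holds). Time passes only in rows, so rows that do not move let the fingers close. It gives the time, the measured TCP pose, the force and the opening at its end, in the units of the state.
- readout.state(): the state, without advancing time (a new reading comes with each control period).
- imaging.read_camera(name): name is "side" or "top" or "wrist"; returns a dict with "pixels" (400x640x3 uint8, red, green, blue), "depth" (400x640 float32, m along the optical axis (not along the pixel's ray), 0 where there is no reading), "vfov" (degrees; the focal length in pixels is half the picture's height over the tangent of half this angle, whatever the lens; pixels are square), "cx", "cy" (the principal point, pixels), "R" (3x3) and "t" (3): a world point X has camera coordinates R X + t; the wrist camera has in their place "T_tool_cam" (4x4, takes a point from camera to tool coordinates, whose origin is the TCP and whose axes are the flange's). Camera axes: x right, y down, z forward; pixel columns grow to the right and rows downward; lengths in m; the calibration is good to about 2 mm. The wrist camera is an equidistant fisheye: a pixel r from the principal point sees the ray r / f radians off the axis. A picture is of the moment at which its call begins: read the wrist's pose just before it.
- arm.hand_in(): hands the job in, once; it reports no verdict.
Trained networks look in a picture, given as the dict that the camera call returned (one of the last four; its "shot" number tells which), for a name from the list of things; names that differ only in an ending like _2 or _b are one class to them, and where a whole thing is asked for, a point or a joint stands for the part that bears it (a point fixed in the world has none). Each returns a list of dicts, best first, with "conf" (0 to 1); they miss things now and then, are a little off and sometimes report something else, mostly with a low value. They report only what shows in the picture. A call takes as long as a camera call.
- nets.search_frame(name, picture): "bbox" ([centre column, centre row, width, height] as shares, 0 to 1, of the picture: columns of its width, rows of its height, round what is visible of it).
The state is a dict: "t": time; "joint_positions": joint angles; "dq": joint speeds; "joint_torque": joint torques, N m; "eef_pos": TCP position; "tcp_rot": TCP orientation; "ft_force": force on the tool from outside, world axes, zero at the start; "torque": the same for the moment, N m; "width": opening from 0.0 (shut) to 1.0 (fully open).
Only numpy, scipy, OpenCV 4.12 (cv2) and the standard library are available. Lean on these libraries where they do the work, as an engineer would, in place of code of your own. Each camera call takes 0.05 s, during which the arm holds its last target.

## Working session

There is one attempt and no reset: what is moved stays moved. The work goes in short steps, Python scripts to look and compute and a tool call to move; the robot and the scene stay as the last step left them, time stands still between calls to the robot, and variables do not carry over. Pictures are saved under pics/ and viewed, and the job is handed in when it is done.

Besides the shell and the picture viewer there is one more tool, called after "Emit:" in YAML: its name, and indented under it one key for each argument. apply_moves: Moves the arm, as the interface text tells. Its arguments: {"type":"object","properties":{"targets":{"type":"array","items":{"type":"array","items":{"type":"number"}}},"force":{"type":"number"}},"required":["targets"]}

```bash
ls -la; mkdir -p pics
cat > h.py <<'E'
import numpy as np, cv2
from rig import readout, imaging, arm, nets
def save(n,p): cv2.imwrite('pics/'+n, cv2.cvtColor(p,cv2.COLOR_RGB2BGR))
def foc(c): return 200/np.tan(np.radians(c['vfov'])/2)
def back(c,u,v,d):
    f=foc(c); X=np.array([(u-c['cx'])/f*d,(v-c['cy'])/f*d,d]); return np.array(c['R']).T@(X-np.array(c['t']))
def ray(c,u,v):
    f=foc(c); R=np.array(c['R']); X=R.T@np.array([(u-c['cx'])/f,(v-c['cy'])/f,1]); return -R.T@np.array(c['t']), X/np.linalg.norm(X)
def proj(c,P):
    X=np.array(c['R'])@np.array(P)+np.array(c['t']); f=foc(c); return c['cx']+f*X[0]/X[2], c['cy']+f*X[1]/X[2]
def onplane(c,u,v,z):
    o,d=ray(c,u,v); return o+d*(z-o[2])/d[2]
E
python3 - <<'E'
from h import *
print(readout.state())
for n in ['side','top','wrist']:
    c=imaging.read_camera(n); save(n+'0.png',c['pixels'])
    print(n,c['vfov'],c['cx'],c['cy'],c.get('R'),c.get('t'),c.get('T_tool_cam'))
    if n!='wrist': print('cam at',-np.array(c['R']).T@np.array(c['t']))
    np.savez('pics/'+n+'0.npz',**{k:v for k,v in c.items()})
    for m in ['press','pin_head','pin','cup','catch_knob','grip','clock_tile','backing','jar_brown','jar_white','cone_pack','bowl','vase']:
        r=nets.search_frame(m,c)
        for q in r[:2]:
            b=q['bbox']; print(m,[round(b[0]*640,1),round(b[1]*400,1),round(b[2]*640,1),round(b[3]*400,1)],round(q['conf'],2))
E
```

```text
total 12
drwxr-xr-x  3 agent agent 4096 Dec  6 22:29 .
drwxr-xr-x 23 root  root  4096 Dec  6 22:29 ..
drwxr-xr-x  2 agent agent 4096 Dec  6 22:29 pics
{'t': 0.0, 'joint_positions': array([-7.11604547e+01,  1.38322522e+01,  2.13110593e-01,  7.65021812e+01,
        1.76805239e-04,  8.99985784e+01]), 'dq': array([ 0.09828772,  0.06949126,  0.10106998, -0.04032876,  0.02244401,
        0.06462012]), 'joint_torque': array([-1.25630922e-04, -3.72316468e+01,  2.52409065e+01,  1.71096559e-02,
       -4.74268484e-05,  2.58166715e-07]), 'eef_pos': array([ 0.16125343, -0.47260646,  0.23040848]), 'tcp_rot': array([-1.79878677e+02, -1.79815036e-04,  1.88409665e+01]), 'ft_force': array([-0.09420672, -0.69154648, -0.02225733]), 'torque': array([ 0.05135265,  0.09986651, -0.00890118]), 'width': 0.996248795080312}
side 52.15184132017223 323.0525405321488 200.76199626201455 [[ 0.99366371 -0.11118279 -0.01645628]
 [-0.06601923 -0.45888387 -0.8860401 ]
 [ 0.09096089  0.88151233 -0.46331645]] [-0.56525015  0.17590085  1.27557188] None
cam at [ 0.45725425 -1.10656037  0.73754673]
press [312.1, 192.2, 67.5
[... 961 characters left out ...]
7
catch_knob [255.7, 187.0, 19.3, 12.1] 0.24
grip [254.1, 170.0, 32.3, 9.1] 0.52
clock_tile [255.6, 223.8, 31.0, 38.9] 0.93
backing [337.5, 222.8, 25.5, 25.3] 0.54
backing [256.0, 208.9, 79.6, 88.4] 0.38
jar_brown [367.9, 187.4, 20.0, 22.8] 0.72
jar_white [256.3, 230.8, 34.2, 21.7] 0.55
bowl [422.1, 227.3, 38.3, 36.2] 0.88
vase [176.5, 172.9, 26.2, 24.6] 0.8
wrist 65.70646984690485 321.3135542520242 200.42965084705492 None None [[-3.69502565e-04 -9.49817814e-01 -3.12803427e-01  8.10617983e-02]
 [ 9.99999568e-01 -6.17825673e-04  6.94747583e-04  5.86843665e-05]
 [-8.53141619e-04 -3.12803036e-01  9.49817631e-01 -1.42789607e-01]
 [ 0.00000000e+00  0.00000000e+00  0.00000000e+00  1.00000000e+00]]
```

Run:
```python
import numpy as np,cv2
for n,b in [('side',(230,130,420,400)),('top',(150,130,460,290))]:
    p=np.load(f'pics/{n}0.npz')['pixels']; x0,y0,x1,y1=b
    q=p[y0:y1,x0:x1]; s=min(800/q.shape[1],600/q.shape[0]); s=int(s*1)
    cv2.imwrite(f'pics/{n}0c.png',cv2.cvtColor(cv2.resize(q,None,fx=s,fy=s,interpolation=cv2.INTER_CUBIC),cv2.COLOR_RGB2BGR)); print(s)
```

```text
2
2
```

View pics/side0.png

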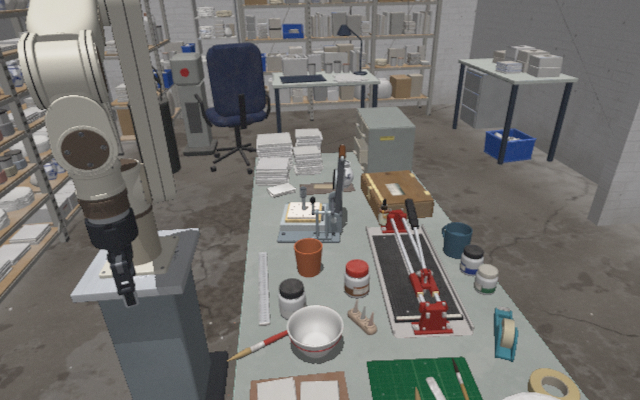

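View pics/top0.png

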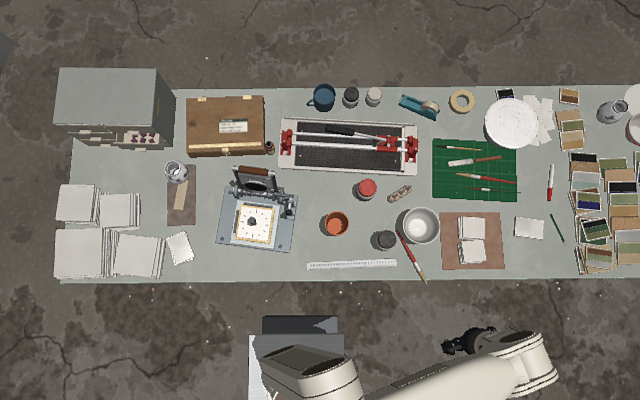

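```bash
sleep 1
```

```text
(no output)
```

View pics/side0c.png

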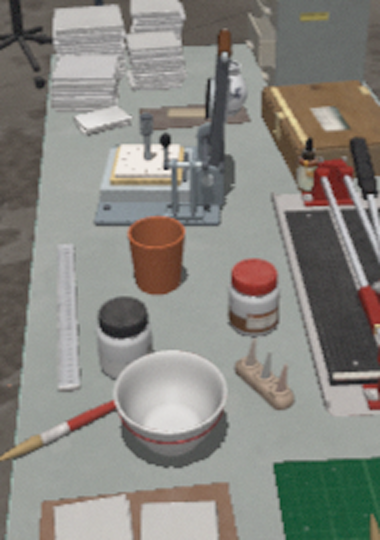

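View pics/top0c.png

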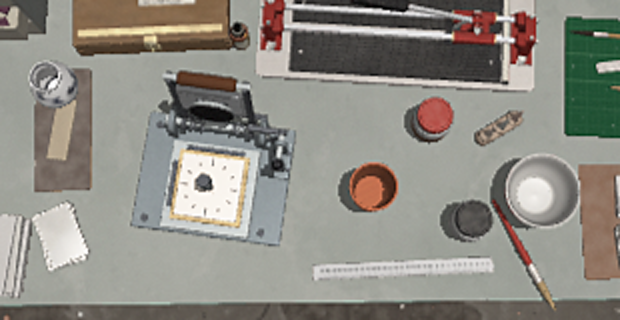

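The side view shows the press near (310,205), with the pin at (303,200), the cup at (308,258) and the lever up. In the top view the press is at (256,222) and yawed slightly, the cup is at (336,224), the bowl at (421,226) and the vase at (176,172). Next I'll measure.

Run:
```python
from h import *
c=dict(np.load('pics/top0.npz')); s=dict(np.load('pics/side0.npz'))
print(readout.state()['t'])
pts={'FL':(215.5,243),'FR':(289,252),'BR':(298,195),'BL':(226,186)}
W={k:onplane(c,*v,0.012) for k,v in pts.items()}
for k in W: print(k,W[k].round(4))
for a,b in [('FL','FR'),('FR','BR'),('BR','BL'),('BL','FL')]: 
    d=W[b]-W[a]; print(a,b,np.linalg.norm(d).round(4),np.degrees(np.arctan2(d[1],d[0])).round(1))
# depth check
D=c['depth']
for u,v in [(240,243),(256,238),(245,220),(336,224),(300,240),(336,214)]:
    print((u,v),back(c,u,v,D[v,u]).round(4))
# tile: white/yellow blob segmentation at depth height
H,Wd=D.shape; uu,vv=np.meshgrid(np.arange(Wd),np.arange(H)); f=foc(c)
X=np.stack([(uu-c['cx'])/f*D,(vv-c['cy'])/f*D,D],-1); P=(X-c['t'])@c['R']
m=(P[...,2]>0.046)&(P[...,2]<0.062)&(uu>215)&(uu<300)&(vv>190)&(vv<255)
print('tile/backing',m.sum(),P[m].mean(0)); 
r=cv2.minAreaRect(P[m][:,:2].astype(np.float32)*1000); print(r)
m=(P[...,2]>0.08)&(P[...,2]<0.1)&(uu>318)&(uu<356)&(vv>205)&(vv<245)
print('cup rim',m.sum(),cv2.minEnclosingCircle(P[m][:,:2].astype(np.float32)*1000))
m=(P[...,2]>0.10)&(P[...,2]<0.2)&(uu>235)&(uu<270)&(vv>205)&(vv<245)
print('pin head',m.sum(),P[m].mean(0) if m.sum() else 0, P[m].max(0) if m.sum() else 0)
```

```text
2.1
FL [0.4546 0.2744 0.012 ]
FR [0.4211 0.0207 0.012 ]
BR [ 0.6206 -0.0115  0.012 ]
BL [0.6556 0.2429 0.012 ]
FL FR 0.2559 -97.5
FR BR 0.2021 -9.2
BR BL 0.2568 82.2
BL FL 0.2035 171.1
(240, 243) [0.4512 0.1857 0.0398]
(256, 238) [0.4663 0.1302 0.0528]
(245, 220) [0.5273 0.1676 0.0574]
(336, 224) [ 0.5167 -0.1433  0.0097]
(300, 240) [ 0.4624 -0.0174  0.008 ]
(336, 214) [ 0.5442 -0.1408  0.0602]
tile/backing 1058 [0.51816526 0.13637796 0.05341108]
((540.0722045898438, 110.98800659179688), (201.4656982421875, 175.35919189453125), 83.53343200683594)
cup rim 107 ((510.9178161621094, -139.7766571044922), 40.90663146972656)
pin head 52 [0.51571141 0.13608824 0.13411721] [0.52962219 0.14789558 0.1462556 ]
```

```bash
cat >> h.py <<'E'
from scipy.spatial.transform import Rotation as Rn
EX=np.array([np.cos(np.radians(-8.3)),np.sin(np.radians(-8.3)),0]); EY=np.array([-EX[1],EX[0],0]); O=np.array([0.5454,0.1305,0])
def pw(x,y,z): return O+EX*x/1000+EY*y/1000+np.array([0,0,z/1000])
def plan(p1,rpy1,n,p0=None,rpy0=None):
    s=readout.state()
    p0=s['eef_pos'] if p0 is None else np.array(p0); rpy0=s['tcp_rot'] if rpy0 is None else rpy0
    R0=Rn.from_euler('xyz',rpy0,degrees=True); R1=Rn.from_euler('xyz',rpy1,degrees=True)
    w=(R0.inv()*R1).as_rotvec()
    for i in range(n):
        Ri=R0*Rn.from_rotvec(w*i/n); d=Ri.inv().apply((np.array(p1)-p0)/n)
        print([round(float(x),4) for x in d]+[round(float(x),2) for x in np.degrees(w)/n])
E
python3 - <<'E'
from h import *
t=pw(-70,-40,260);print(t, np.degrees(np.arctan2(t[1],t[0])))
plan(t,[-180,0,81.7],14)
E
```

```text
[0.47035895 0.1010239  0.26      ] 12.121855691760556
[0.0341, -0.0317, -0.002, 0.0, -0.0, -4.49]
[0.0365, -0.0289, -0.002, 0.0, -0.0, -4.49]
[0.0387, -0.026, -0.002, 0.0, -0.0, -4.49]
[0.0406, -0.0229, -0.002, 0.0, -0.0, -4.49]
[0.0422, -0.0196, -0.002, 0.0, -0.0, -4.49]
[0.0436, -0.0163, -0.002, 0.0, -0.0, -4.49]
[0.0448, -0.0128, -0.002, 0.0, -0.0, -4.49]
[0.0456, -0.0092, -0.002, 0.0, -0.0, -4.49]
[0.0462, -0.0056, -0.002, 0.0, -0.0, -4.49]
[0.0465, -0.002, -0.002, 0.0, -0.0, -4.49]
[0.0465, 0.0016, -0.002, 0.0, -0.0, -4.49]
[0.0463, 0.0053, -0.002, 0.0, -0.0, -4.49]
[0.0457, 0.0089, -0.0021, 0.0, -0.0, -4.49]
[0.0449, 0.0124, -0.0021, 0.0, -0.0, -4.49]
```

Emit:
apply_moves:
  targets:
    - [0.034,-0.032,-0.002,0,0,-4.5,0]
    - [0.0365,-0.029,-0.002,0,0,-4.5,0]
    - [0.0385,-0.026,-0.002,0,0,-4.5,0]
    - [0.0405,-0.023,-0.002,0,0,-4.5,0]
    - [0.042,-0.0195,-0.002,0,0,-4.5,0]
    - [0.0435,-0.0165,-0.002,0,0,-4.5,0]
    - [0.045,-0.013,-0.002,0,0,-4.5,0]
    - [0.0455,-0.009,-0.002,0,0,-4.5,0]
    - [0.046,-0.0055,-0.002,0,0,-4.5,0]
    - [0.0465,-0.002,-0.002,0,0,-4.5,0]
    - [0.0465,0.0015,-0.002,0,0,-4.5,0]
    - [0.0465,0.0055,-0.002,0,0,-4.5,0]
  force: 40

```text
t: 3.3
eef_pos: [0.4257, 0.0212, 0.2557]
tcp_rot: [179.9, -0.0, 73.0]
ft_force: [0.9, -1.1, -0.5]
width: 1.001
```

Emit:
apply_moves:
  targets:
    - [0.0455,0.009,-0.002,0,0,-4.5,0]
    - [0.045,0.0125,-0.002,0,0,-4.4,0]
    - [0,0,0,0,0,0,0]
    - [0,0,0,0,0,0,0]

```text
t: 3.7
eef_pos: [0.469, 0.1021, 0.2588]
tcp_rot: [-179.9, 0.0, 81.8]
ft_force: [-0.5, -0.9, -0.9]
width: 1.001
```

```bash
cat >> h.py <<'E'
def wcam():
    s=readout.state(); c=imaging.read_camera('wrist'); T=np.eye(4); T[:3,:3]=Rn.from_euler('xyz',s['tcp_rot'],degrees=True).as_matrix(); T[:3,3]=s['eef_pos']
    c['Twc']=T@np.array(c['T_tool_cam']); return c
def wray(c,u,v):
    f=foc(c); du,dv=u-c['cx'],v-c['cy']; r=np.hypot(du,dv); th=r/f; d=np.array([np.sin(th)*du/max(r,1e-9),np.sin(th)*dv/max(r,1e-9),np.cos(th)])
    return c['Twc'][:3,3], c['Twc'][:3,:3]@d
def wproj(c,P):
    X=c['Twc'][:3,:3].T@(np.array(P)-c['Twc'][:3,3]); th=np.arctan2(np.hypot(X[0],X[1]),X[2]); ph=np.arctan2(X[1],X[0]); r=foc(c)*th; return c['cx']+r*np.cos(ph),c['cy']+r*np.sin(ph)
def wplane(c,u,v,z):
    o,d=wray(c,u,v); return o+d*(z-o[2])/d[2]
def wcloud(c):
    f=foc(c); D=np.array(c['depth']); uu,vv=np.meshgrid(np.arange(640)-c['cx'],np.arange(400)-c['cy']); r=np.hypot(uu,vv)+1e-9; th=r/f; k=np.tan(th)/r
    X=np.stack([uu*k*D,vv*k*D,D],-1); return X@c['Twc'][:3,:3].T+c['Twc'][:3,3]
def tri(rays):
    A=np.zeros((3,3));b=np.zeros(3)
    for o,d in rays: M=np.eye(3)-np.outer(d,d); A+=M; b+=M@o
    p=np.linalg.solve(A,b); return p,[np.linalg.norm((np.eye(3)-np.outer(d,d))@(p-o)) for o,d in rays]
def topress(P): 
    P=np.asarray(P)-O; return np.stack([P@EX,P@EY,P[...,2]],-1)*1000
E
python3 - <<'E'
from h import *
s=readout.state(); print(s['t'],s['eef_pos'],s['tcp_rot'],s['ft_force'])
c=wcam(); save('w1.png',c['pixels']); np.savez('pics/w1.npz',**c)
for m in ['pin_head','catch_knob','grip','clock_tile','backing']:
    for q in nets.search_frame(m,c)[:2]:
        b=q['bbox']; print(m,[round(b[0]*640,1),round(b[1]*400,1),round(b[2]*640,1),round(b[3]*400,1)],round(q['conf'],2))
for n,P in [('bore',(-30,0,54)),('pinhead',(-30,0,121)),('pintop',(-30,0,138)),('knob',(10,-112,150)),('grip',(102,0,267)),('c',(-110,130,12)),('c',(-110,-130,12)),('c',(95,-130,12)),('blk',(-105,75,36)),('blk',(-105,-75,36))]: print(n,np.round(wproj(c,pw(*P)),1))
E
```

```text
3.7 [0.46904026 0.10205555 0.25876792] [-1.79932966e+02  4.99117999e-02  8.18489759e+01] [-0.48867251 -0.92308748 -0.87470491]
pin_head [370.2, 146.7, 27.7, 23.8] 0.67
catch_knob [426.7, 236.2, 75.6, 84.0] 0.75
grip [594.4, 188.6, 55.5, 141.0] 0.7
clock_tile [360.4, 137.0, 93.0, 91.3] 0.72
clock_tile [428.7, 237.8, 72.1, 84.9] 0.48
backing [358.5, 134.0, 107.4, 102.3] 0.81
backing [459.5, 156.8, 330.9, 252.7] 0.34
bore [357.6 138.6]
pinhead [365.9 147.4]
pintop [368.7 150.3]
knob [404.8 269.6]
grip [596.1 196.6]
c [289.8  32.7]
c [292.7 229.7]
c [436.4 228.7]
blk [292.   73.4]
blk [293.8 196.9]
```

View pics/w1.png

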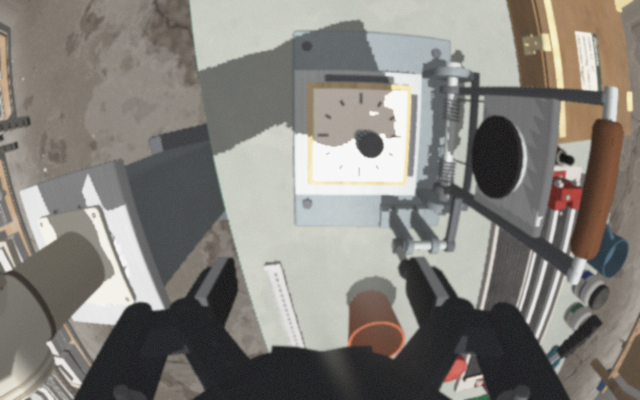

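The wrist view shows the tile at (360,137), the pin head at (370,146), the grip at (597,190) and the cup at (376,325). My projections agree with it within about 4 px. I'll take a second view from the right.

Emit:
apply_moves:
  targets:
    - [-0.04,0.0,0,0,0,0,0]
    - [-0.04,0.0,0,0,0,0,0]
    - [-0.02,0.0,0,0,0,0,0]
    - [0,0,0,0,0,0,0]
    - [0,0,0,0,0,0,0]

```text
t: 4.5
eef_pos: [0.4546, 0.0016, 0.2596]
tcp_rot: [180.0, -0.0, 81.6]
ft_force: [1.1, 0.9, 0.1]
width: 1.001
```

Run:
```python
from h import *
s=readout.state(); print(s['t'],s['eef_pos'],s['tcp_rot'],s['ft_force'])
c=wcam(); save('w2.png',c['pixels']); np.savez('pics/w2.npz',**c)
for m in ['pin_head','catch_knob','grip','clock_tile','backing','cup','cup_rim']:
    for q in nets.search_frame(m,c)[:2]:
        b=q['bbox']; print(m,[round(b[0]*640,1),round(b[1]*400,1),round(b[2]*640,1),round(b[3]*400,1)],round(q['conf'],2))
for n,P in [('bore',(-30,0,54)),('pinhead',(-30,0,121)),('pintop',(-30,0,138)),('knob',(10,-112,150)),('grip',(102,0,267)),('c',(-110,130,12)),('c',(-110,-130,12)),('c',(95,-130,12)),('blk',(-105,75,36)),('blk',(-105,-75,36))]: print(n,np.round(wproj(c,pw(*P)),1))
```

```text
4.5 [0.45462921 0.00161353 0.25964392] [ 1.79961887e+02 -3.46524942e-02  8.15989515e+01] [1.12875519 0.93511731 0.13773869]
pin_head [369.9, 35.2, 29.5, 30.7] 0.97
catch_knob [434.8, 137.0, 75.0, 75.7] 0.79
catch_knob [379.6, 269.8, 57.8, 77.3] 0.63
grip [380.0, 271.5, 55.9, 80.4] 0.73
grip [609.0, 51.0, 43.3, 97.4] 0.58
clock_tile [360.5, 49.5, 94.6, 90.8] 0.83
clock_tile [433.5, 136.0, 74.8, 78.1] 0.62
backing [359.0, 49.1, 109.4, 98.2] 0.59
cup [380.9, 270.8, 60.7, 78.4] 0.56
cup [433.9, 137.6, 74.8, 77.7] 0.21
cup_rim [381.0, 270.7, 55.0, 78.2] 0.98
bore [357.6  49.5]
pinhead [366.2  37.7]
pintop [369.   33.8]
knob [415.1 165.5]
grip [607.   34.8]
c [289.5 -37.7]
c [290.2 156.9]
c [443.8 158.7]
blk [291.2  -6.9]
blk [291.5 114.7]
```

View pics/w2.png

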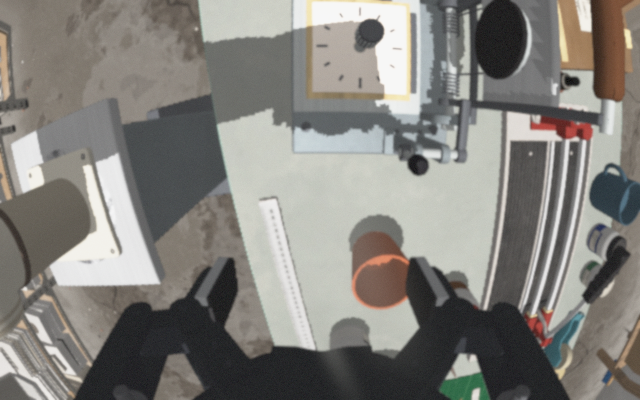

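Run:
```python
import numpy as np,cv2
p=np.load('pics/w1.npz')['pixels'][15:245,280:470]; cv2.imwrite('pics/w1c.png',cv2.cvtColor(cv2.resize(p,None,fx=2.6,fy=2.6,interpolation=cv2.INTER_CUBIC),cv2.COLOR_RGB2BGR))
p=np.load('pics/w2.npz')['pixels'][0:190,280:480]; cv2.imwrite('pics/w2c.png',cv2.cvtColor(cv2.resize(p,None,fx=3,fy=3,interpolation=cv2.INTER_CUBIC),cv2.COLOR_RGB2BGR))
```

```text
(no output)
```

View pics/w1c.png

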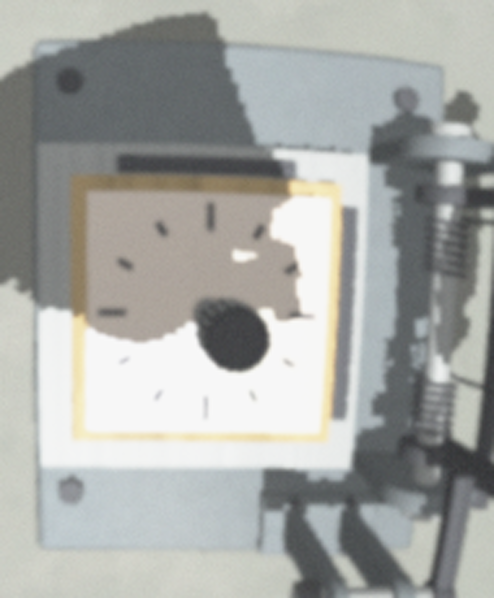

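View pics/w2c.png

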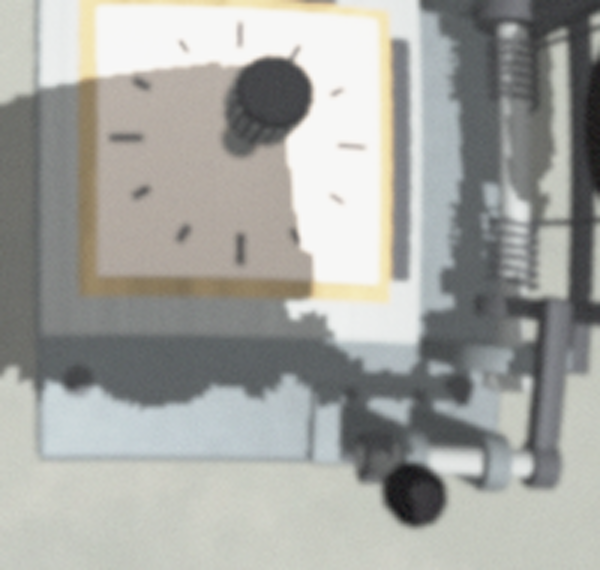

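Run:
```python
from h import *
from scipy.optimize import least_squares
c1=dict(np.load('pics/w1.npz'));c2=dict(np.load('pics/w2.npz'));ct=dict(np.load('pics/top0.npz'))
obs1=[((-110,130,12),(294.2,31.2)),((-110,-130,12),(295.8,225.8)),((-105,75,36),(294.9,69.5)),((-105,-75,36),(295.4,195)),((-30,0,138),(371.5,144.2))]
obs2=[((-110,-130,12),(293.7,152.7)),((-105,-75,36),(292.7,111.7)),((45,-75,36),(420,114.3)),((-30,0,138),(371.7,30.7)),((10,-112,158),(419,165))]
obst=[((-110,130,12),(215.5,243)),((-110,-130,12),(289,252)),((95,-130,12),(298,195)),((95,130,12),(226,186))]
def T(q,P):
    a=q[2]; P=np.array(P)/1000; return np.array([q[0]+np.cos(a)*P[0]-np.sin(a)*P[1],q[1]+np.sin(a)*P[0]+np.cos(a)*P[1],P[2]])
def res(q,full=False):
    r=[]
    for c,o in ((c1,obs1),(c2,obs2)):
        for P,uv in o: r.append(np.array(wproj(c,T(q,P)))-uv)
    for P,uv in obst: r.append(np.array(proj(ct,T(q,P)))-uv)
    r=np.array(r); return r if full else r.ravel()
s=least_squares(res,[0.5454,0.1305,np.radians(-8.3)],loss='soft_l1')
print(s.x[:2],np.degrees(s.x[2])); print(res(s.x,True).round(1))
# wrist only
f=lambda q:res(q)[:20]
s2=least_squares(f,s.x,loss='soft_l1'); print(s2.x[:2],np.degrees(s2.x[2])); print(res(s2.x,True).round(1))
print('pin top tri',tri([wray(c1,371.5,144.2),wray(c2,371.7,30.7)]))
print('pin bore fit',T(s2.x,(-30,0,54)), T(s.x,(-30,0,54)))
# backing and tile corners
for n,c,L,z in [('backing w1',c1,[(307.7,82.7),(411.2,85),(405.4,183.5),(308.5,183.1)],.046)]:
    A=np.array([wplane(c,*q,z) for q in L]); print(n,A.mean(0),[np.linalg.norm(A[i]-A[i-1]).round(4) for i in range(4)],[np.degrees(np.arctan2(*(A[i]-A[i-1])[[1,0]])).round(1) for i in range(4)])
# cup rim
rim=np.array([(381.0-27.5,270.7),(381+27.5,270.7)])
D=wcloud(c2); m=(D[...,2]>0.075)&(D[...,2]<0.1); uu,vv=np.meshgrid(np.arange(640),np.arange(400)); m&=(uu>340)&(uu<415)&(vv>230)&(vv<315)
print('cup rim',m.sum(), D[m].min(0),D[m].max(0), cv2.minEnclosingCircle(D[m][:,:2].astype(np.float32)*1000))
```

```text
[0.54852853 0.13304141] -8.731595166454957
[[-1.3 -1.5]
 [-1.9  1.4]
 [-0.1  0.7]
 [ 0.  -1. ]
 [ 0.4  2.6]
 [-2.2  1.3]
 [ 0.6 -0.2]
 [-1.6  0.5]
 [ 0.5 -0.2]
 [ 1.2 -0.9]
 [-1.1 -1.4]
 [-0.2  0.3]
 [-0.5 -0.6]
 [-1.2 -1.8]]
[0.54865752 0.13317587] -8.761367378886803
[[-1.2 -1.6]
 [-1.9  1.2]
 [ 0.   0.5]
 [ 0.1 -1.1]
 [ 0.5  2.4]
 [-2.2  1.1]
 [ 0.7 -0.4]
 [-1.6  0.4]
 [ 0.6 -0.4]
 [ 1.2 -1. ]
 [-1.1 -1.5]
 [-0.2  0.3]
 [-0.5 -0.6]
 [-1.2 -1.8]]
pin top tri (array([0.51971698, 0.13881801, 0.13135191]), [np.float64(8.339878659674362e-07), np.float64(8.339878658969618e-07)])
pin bore fit [0.51900758 0.13774546 0.054     ] [0.51887622 0.13759559 0.054     ]
backing w1 [0.51930346 0.13902249 0.046     ] [np.float64(0.1176), np.float64(0.119), np.float64(0.1186), np.float64(0.1177)] [np.float64(81.9), np.float64(-7.7), np.float64(-98.8), np.float64(171.8)]
cup rim 979 [ 0.47134141 -0.1791872   0.07500343] [ 0.5453747  -0.09729217  0.09033378] ((512.6050415039062, -137.99513244628906), 41.29734420776367)
```

Add to h.py:
```python
YAW=-8.6
EX=np.array([np.cos(np.radians(YAW)),np.sin(np.radians(YAW)),0]); EY=np.array([-EX[1],EX[0],0]); O=np.array([0.5487,0.1332,0])
def st(): s=readout.state(); print('t',round(s['t'],2),'p',s['eef_pos'].round(4),'press',topress(s['eef_pos']).round(1),'rpy',s['tcp_rot'].round(2),'F',s['ft_force'].round(1),'w',round(s['width'],3)); return s
def go(P,rpy=None):
    s=st(); d=Rn.from_euler('xyz',s['tcp_rot'],degrees=True).inv().apply(np.array(P)-s['eef_pos']); print('tool shift',d.round(4))
```

```text
(no output)
```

Emit:
apply_moves:
  targets:
    - [0.036,0.011,0.015,0,0,0,0]
    - [0.036,0.011,0.015,0,0,0,0]
    - [0.036,0.011,0.015,0,0,0,0]
    - [0.036,0.011,0.013,0,0,0,0]
    - [0,0,0,0,0,0,0]
    - [0,0,0,0,0,0,0]

```text
t: 5.5
eef_pos: [0.5185, 0.1392, 0.2004]
tcp_rot: [-179.9, 0.1, 81.9]
ft_force: [0.2, -0.5, -0.1]
width: 1.004
```

Run:
```python
from h import *
go([0.519,0.138,0.102])
c=wcam(); save('w3.png',c['pixels']); np.savez('pics/w3.npz',**c); st()
for n,P in [('bore',(-30,0,54)),('pinhead',(-30,0,121)),('pintop',(-30,0,138))]: print(n,np.round(wproj(c,pw(*P)),1))
s=readout.state(); print('tip mid', np.round(wproj(c,s['eef_pos']),1))
```

```text
t 5.5 p [0.5185 0.1392 0.2004] press [-30.7   1.5 200.4] rpy [-1.7989e+02  7.0000e-02  8.1860e+01] F [ 0.2 -0.5 -0.1] w 1.004
tool shift [-0.001   0.0008  0.0984]
t 5.55 p [0.5186 0.1385 0.2011] press [-30.5   0.7 201.1] rpy [-1.7995e+02  5.0000e-02  8.1790e+01] F [-0.1 -0.  -0.1] w 0.997
bore [321.5 187.1]
pinhead [321.5 211.1]
pintop [321.5 219.4]
tip mid [320.5 262.7]
```

View pics/w3.png

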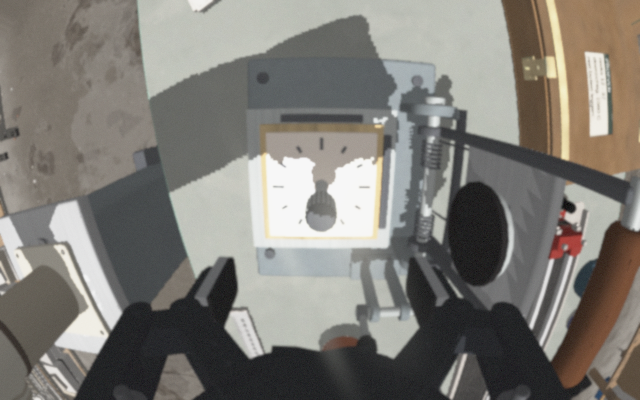

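The pin's top is at (320,217), against a prediction of (321,219). The tool is centred, so I'll descend and grip.

Emit:
apply_moves:
  targets:
    - [0,0,0.025,0,0,0,0]
    - [0,0,0.025,0,0,0,0]
    - [0,0,0.025,0,0,0,0]
    - [0,0,0.015,0,0,0,0]
    - [0,0,0.008,0,0,0,0]
    - [0,0,0,0,0,0,0]
    - [0,0,0,0,0,0,0]
  force: 30

```text
t: 6.25
eef_pos: [0.5197, 0.1381, 0.1045]
tcp_rot: [179.9, -0.0, 81.7]
ft_force: [0.2, 0.2, -0.1]
width: 1.001
```

Emit:
apply_moves:
  targets:
    - [0,0,0,0,0,0,120]
    - [0,0,0,0,0,0,170]
    - [0,0,0,0,0,0,200]
    - [0,0,0,0,0,0,230]
    - [0,0,0,0,0,0,255]
    - [0,0,0,0,0,0,255]
    - [0,0,0,0,0,0,255]
    - [0,0,0,0,0,0,255]
  force: 30

```text
t: 7.05
eef_pos: [0.519, 0.1386, 0.1036]
tcp_rot: [180.0, -0.0, 81.7]
ft_force: [-1.3, 1.4, 4.3]
width: 0.262
```

Run:
```python
from h import *
st(); c=wcam(); save('w4.png',c['pixels']); c=imaging.read_camera('side'); save('s4.png',cv2.resize(c['pixels'][130:270,240:400],None,fx=4,fy=4,interpolation=cv2.INTER_CUBIC)); st()
```

```text
t 7.05 p [0.519  0.1386 0.1036] press [-30.2   0.9 103.6] rpy [ 1.7999e+02 -2.0000e-02  8.1750e+01] F [-1.3  1.4  4.3] w 0.262
t 7.15 p [0.5191 0.1386 0.1036] press [-30.1   0.9 103.6] rpy [ 1.7999e+02 -2.0000e-02  8.1740e+01] F [-1.6 -0.8  4.8] w 0.259
```

View pics/w4.png

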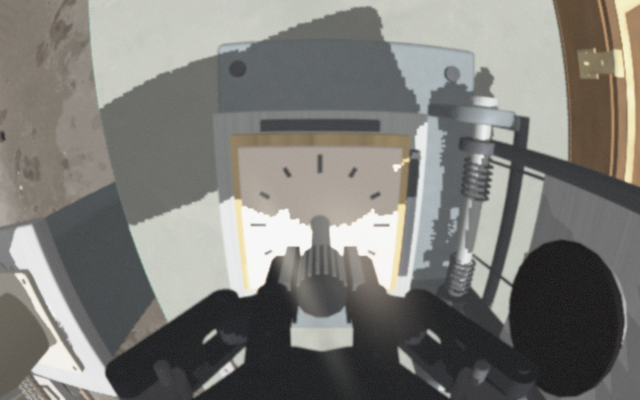

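View pics/s4.png

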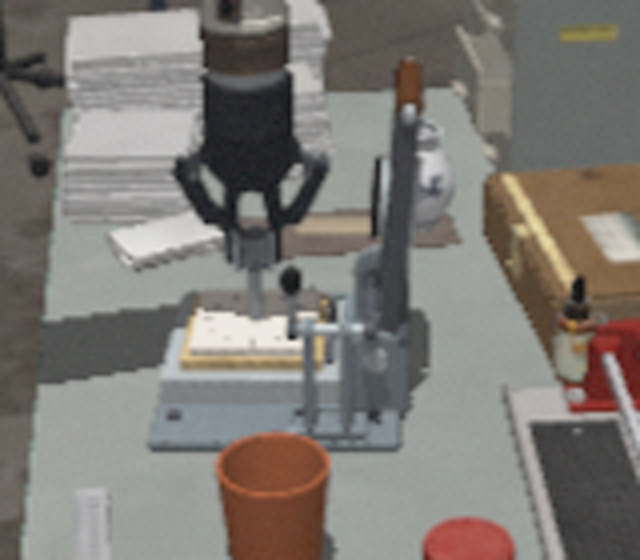

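The pin is gripped: width 0.26 × 85 ≈ 22 mm. I'll draw it straight up gently.

Emit:
apply_moves:
  targets:
    - [0,0,-0.004,0,0,0,255]
    - [0,0,-0.008,0,0,0,255]
    - [0,0,-0.01,0,0,0,255]
    - [0,0,-0.01,0,0,0,255]
    - [0,0,-0.01,0,0,0,255]
    - [0,0,-0.01,0,0,0,255]
    - [0,0,-0.01,0,0,0,255]

```text
t: 7.85
eef_pos: [0.5192, 0.1385, 0.1664]
tcp_rot: [180.0, -0.0, 81.7]
ft_force: [0.5, 0.0, -1.3]
width: 0.259
```

Emit:
apply_moves:
  targets:
    - [0,0,-0.02,0,0,0,255]
    - [0,0,-0.025,0,0,0,255]
    - [0,0,-0.015,0,0,0,255]
    - [0,0,0,0,0,0,255]
    - [0,0,0,0,0,0,255]

```text
t: 8.35
eef_pos: [0.519, 0.1385, 0.2254]
tcp_rot: [180.0, -0.0, 81.7]
ft_force: [-0.2, -0.7, -1.9]
width: 0.26
```

Run:
```python
from h import *
st(); c=wcam(); save('w5.png',c['pixels']); np.savez('pics/w5.npz',**c); c=imaging.read_camera('side'); save('s5.png',cv2.resize(c['pixels'][130:270,240:400],None,fx=4,fy=4,interpolation=cv2.INTER_CUBIC)); go([.512,-.139,.212])
```

```text
t 8.35 p [0.519  0.1385 0.2254] press [-30.1   0.8 225.4] rpy [ 1.7998e+02 -1.0000e-02  8.1740e+01] F [-0.2 -0.7 -1.9] w 0.26
t 8.45 p [0.5183 0.1383 0.2242] press [-30.8   0.5 224.2] rpy [-1.7988e+02  5.0000e-02  8.1740e+01] F [ 0.4  1.  -1.3] w 0.258
tool shift [-0.2753  0.0336  0.0123]
```

View pics/w5.png

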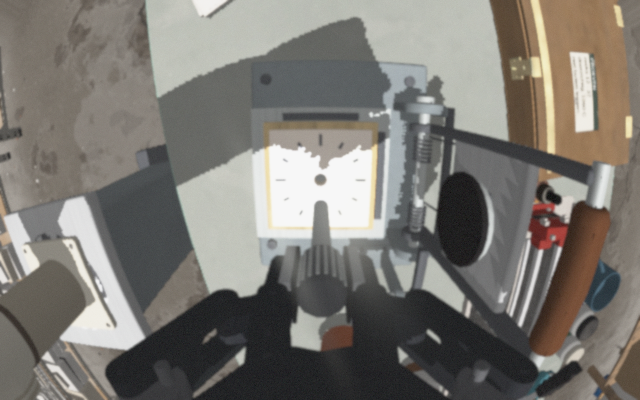

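View pics/s5.png

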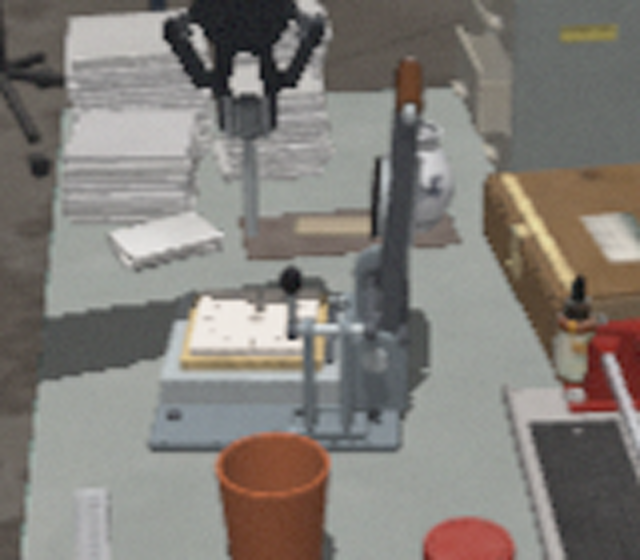

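The pin is out and upright, and the tile and backing are still centred (hole at (320,180)). Now over to the cup.

Emit:
apply_moves:
  targets:
    - [-0.03,0,0,0,0,0,255]
    - [-0.045,0,0,0,0,0,255]
    - [-0.045,0,0,0,0,0,255]
    - [-0.045,0,0,0,0,0,255]
    - [-0.045,0.011,0,0,0,0,255]
    - [-0.04,0.012,0,0,0,0,255]
    - [-0.025,0.011,0,0,0,0,255]
    - [0,0,0,0,0,0,255]
    - [0,0,0,0,0,0,255]
    - [0,0,0,0,0,0,255]

```text
t: 9.45
eef_pos: [0.5125, -0.1376, 0.2245]
tcp_rot: [-179.9, -0.0, 81.8]
ft_force: [-0.7, -0.4, -1.0]
width: 0.257
```

Run:
```python
from h import *
go([.512,-.139,.1]); c=wcam(); save('w6.png',c['pixels']); np.savez('pics/w6.npz',**c); 
for q in nets.search_frame('cup_rim',c)[:2]:
    b=q['bbox']; print([round(b[0]*640,1),round(b[1]*400,1),round(b[2]*640,1),round(b[3]*400,1)],round(q['conf'],2))
D=wcloud(c); px=np.array(c['pixels']).astype(int); m=(D[...,2]>0.080)&(D[...,2]<0.095)&(px[...,0]-px[...,2]>50)&(np.hypot(D[...,0]-.512,D[...,1]+.139)<.06)
print(m.sum(),cv2.minEnclosingCircle(D[m][:,:2].astype(np.float32)*1000))
print(wproj(c,[.512,-.139,.088]))
c=imaging.read_camera('side'); np.savez('pics/s6.npz',**c); save('s6.png',cv2.resize(c['pixels'][130:290,240:400],None,fx=3.7,fy=3.7,interpolation=cv2.INTER_CUBIC))
```

```text
t 9.45 p [ 0.5125 -0.1376  0.2245] press [   4.7 -273.2  224.5] rpy [-1.7989e+02 -3.0000e-02  8.1790e+01] F [-0.7 -0.4 -1. ] w 0.257
tool shift [-1.500e-03 -1.000e-04  1.245e-01]
[322.6, 185.4, 81.7, 82.3] 0.96
1186 ((512.4407958984375, -138.06668090820312), 41.12539291381836)
(np.float64(320.45127171580066), np.float64(190.24506287070813))
```

View pics/w6.png

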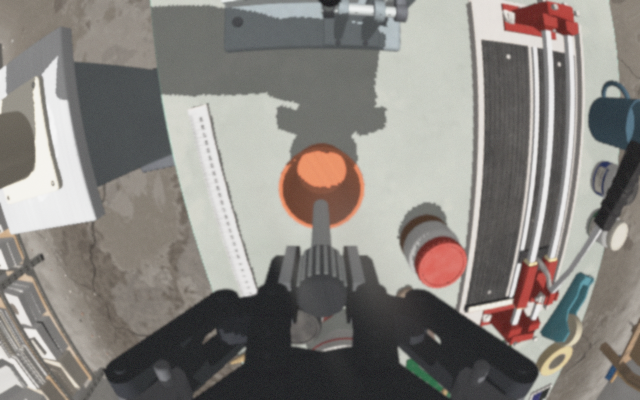

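View pics/s6.png

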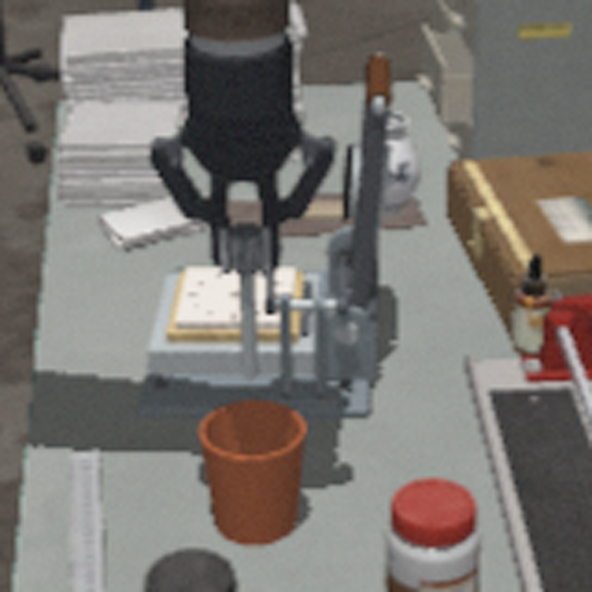

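The pin is centred over the cup, with the rim at (322,185). Descending.

Emit:
apply_moves:
  targets:
    - [0,0,0.02,0,0,0,255]
    - [0,0,0.03,0,0,0,255]
    - [0,0,0.03,0,0,0,255]
    - [0,0,0.02,0,0,0,255]
    - [0,0,0.01,0,0,0,255]
    - [0,0,0.006,0,0,0,255]
    - [0,0,0.003,0,0,0,255]
    - [0,0,0,0,0,0,255]

```text
t: 10.4
eef_pos: [0.5137, -0.1385, 0.1069]
tcp_rot: [179.9, 0.0, 81.8]
ft_force: [-0.3, -0.2, -1.1]
width: 0.258
```

Emit:
apply_moves:
  targets:
    - [0,0,0.002,0,0,0,255]
    - [0,0,0.002,0,0,0,255]
    - [0,0,0,0,0,0,255]

```text
t: 10.7
eef_pos: [0.5132, -0.1386, 0.1025]
tcp_rot: [180.0, 0.0, 81.7]
ft_force: [0.4, 0.1, -0.0]
width: 0.262
```

Emit:
apply_moves:
  targets:
    - [0,0,0.0015,0,0,0,255]
    - [0,0,0.0015,0,0,0,255]
    - [0,0,0,0,0,0,255]

```text
t: 11.0
eef_pos: [0.513, -0.1385, 0.0991]
tcp_rot: [-180.0, -0.0, 81.7]
ft_force: [0.0, -0.5, -1.4]
width: 0.256
```

Run:
```python
from h import *
st(); c=imaging.read_camera('side'); save('s7.png',cv2.resize(c['pixels'][150:310,240:400],None,fx=3.7,fy=3.7,interpolation=cv2.INTER_CUBIC));st()
```

```text
t 11.0 p [ 0.513  -0.1385  0.0991] press [   5.3 -274.    99.1] rpy [-179.98   -0.     81.74] F [ 0.  -0.5 -1.4] w 0.256
t 11.05 p [ 0.513  -0.1385  0.0992] press [   5.4 -274.    99.2] rpy [-179.98   -0.     81.74] F [ 0.3 -0.6 -1.5] w 0.258
```

View pics/s7.png

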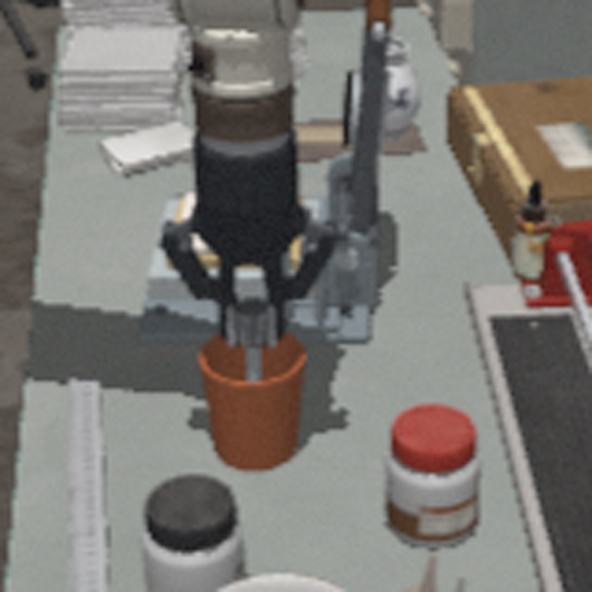

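Emit:
apply_moves:
  targets:
    - [0,0,0.001,0,0,0,255]
    - [0,0,0.001,0,0,0,255]
    - [0,0,0,0,0,0,255]

```text
t: 11.35
eef_pos: [0.513, -0.1385, 0.0971]
tcp_rot: [-180.0, -0.0, 81.7]
ft_force: [0.3, -1.6, -1.6]
width: 0.258
```

Emit:
apply_moves:
  targets:
    - [0,0,0.001,0,0,0,255]
    - [0,0,0,0,0,0,255]

```text
t: 11.55
eef_pos: [0.5133, -0.1386, 0.0966]
tcp_rot: [180.0, 0.0, 81.7]
ft_force: [0.4, 0.4, 1.7]
width: 0.258
```

Contact: Fz went from −1.5 to +1.7. Releasing slowly.

Emit:
apply_moves:
  targets:
    - [0,0,0,0,0,0,180]
    - [0,0,0,0,0,0,170]
    - [0,0,0,0,0,0,160]
    - [0,0,0,0,0,0,140]
    - [0,0,0,0,0,0,110]
    - [0,0,0,0,0,0,80]
    - [0,0,0,0,0,0,40]
    - [0,0,0,0,0,0,0]
    - [0,0,0,0,0,0,0]
    - [0,0,0,0,0,0,0]

```text
t: 12.55
eef_pos: [0.5131, -0.1386, 0.0963]
tcp_rot: [-180.0, -0.0, 81.7]
ft_force: [0.5, -0.3, 0.6]
width: 0.999
```

Run:
```python
from h import *
st(); c=wcam(); save('w8.png',c['pixels']); c=imaging.read_camera('side'); save('s8.png',cv2.resize(c['pixels'][150:310,240:400],None,fx=3.7,fy=3.7,interpolation=cv2.INTER_CUBIC));st()
```

```text
t 12.55 p [ 0.5131 -0.1386  0.0963] press [   5.5 -274.    96.3] rpy [-180.     -0.     81.73] F [ 0.5 -0.3  0.6] w 0.999
t 12.65 p [ 0.5132 -0.1386  0.0963] press [   5.5 -274.    96.3] rpy [180.     0.    81.74] F [-0.1  0.3 -0.5] w 0.999
```

View pics/s8.png

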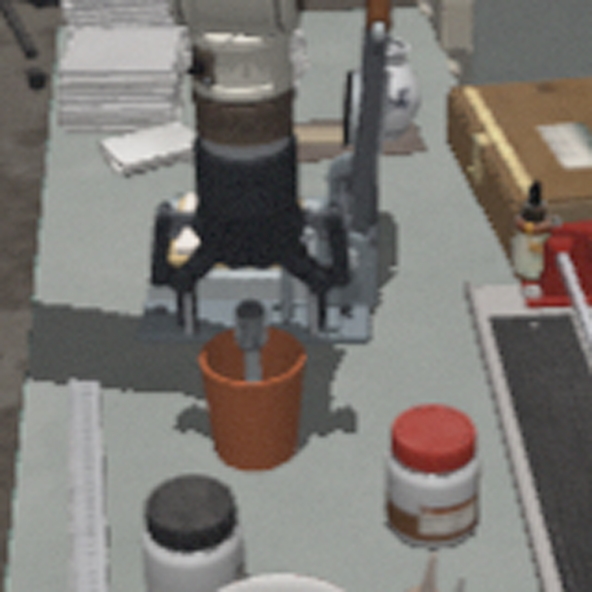

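View pics/w8.png

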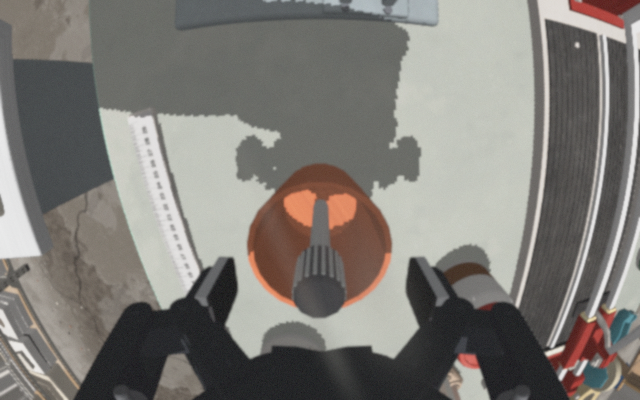

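The pin is free-standing in the cup, upright, with no force on the tool. Rising now and closing the jaws on the way to the catch.

Emit:
apply_moves:
  targets:
    - [0,0,-0.02,0,0,0,0]
    - [0,0,-0.04,0,0,0,0]
    - [0,0,-0.045,0,0,0,0]
    - [0,0,-0.045,0,0,0,0]
    - [0.04,0.001,0,0,0,0,255]
    - [0.045,0.001,0,0,0,0,255]
    - [0.045,0.001,0,0,0,0,255]
    - [0.04,0.001,0,0,0,0,255]
    - [0.02,0.001,0,0,0,0,255]
    - [0,0,0,0,0,0,255]
    - [0,0,0,0,0,0,255]

```text
t: 13.75
eef_pos: [0.5452, 0.0489, 0.2461]
tcp_rot: [-180.0, 0.0, 81.8]
ft_force: [-0.4, -0.5, 0.3]
width: -0.002
```

Run:
```python
from h import *
go(pw(10,-84,146)); c=wcam(); save('w9.png',c['pixels']); np.savez('pics/w9.npz',**c); st()
print(wproj(c,pw(10,-112,150)),wproj(c,pw(10,-112,160)))
c=imaging.read_camera('side'); save('s9.png',cv2.resize(c['pixels'][130:290,240:400],None,fx=3.7,fy=3.7,interpolation=cv2.INTER_CUBIC))
```

```text
t 13.75 p [0.5452 0.0489 0.2461] press [  9.2 -83.9 246.1] rpy [-1.7998e+02  3.0000e-02  8.1800e+01] F [-0.4 -0.5  0.3] w -0.002
tool shift [-1.000e-04  8.000e-04  1.001e-01]
t 13.8 p [0.5452 0.0482 0.2462] press [  9.2 -84.5 246.2] rpy [-1.7998e+02  3.0000e-02  8.1730e+01] F [ 0.1 -0.7 -0.4] w 0.0
(np.float64(321.23047088712036), np.float64(233.85988371713822)) (np.float64(321.23460502557964), np.float64(238.92886083900754))
```

View pics/w9.png

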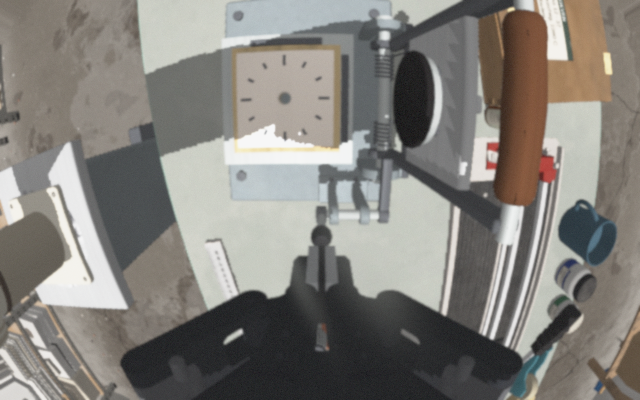

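View pics/s9.png

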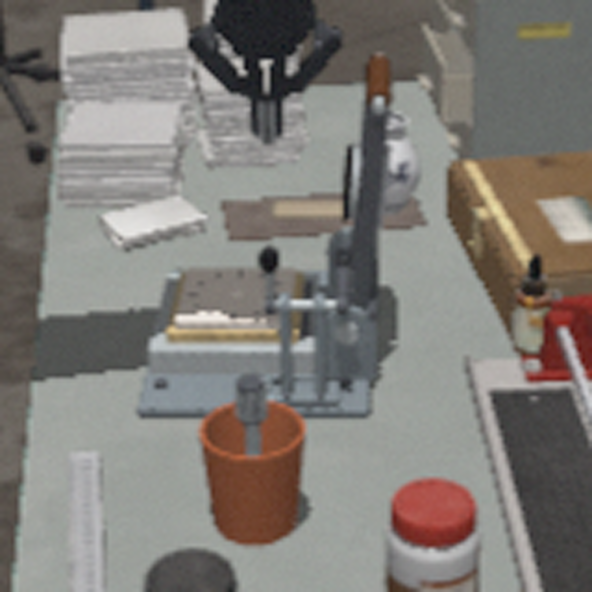

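The knob is at (321,235) and matches the model; the pin leans slightly in the cup, which stays upright. I'll lower the shut fingers inboard of the knob.

Emit:
apply_moves:
  targets:
    - [0,-0.004,0.025,0,0,0,255]
    - [0,0,0.035,0,0,0,255]
    - [0,0,0.025,0,0,0,255]
    - [0,0,0.015,0,0,0,255]
    - [0,0,0,0,0,0,255]

```text
t: 14.35
eef_pos: [0.5393, 0.0477, 0.1438]
tcp_rot: [-179.7, 0.1, 81.6]
ft_force: [-1.2, -0.9, -0.4]
width: -0.002
```

Emit:
apply_moves:
  targets:
    - [-0.006,0,0,0,0,0,255]
    - [-0.006,0,0.001,0,0,0,255]
    - [-0.006,0,0,0,0,0,255]
    - [-0.005,0,0.001,0,0,0,255]
    - [-0.005,0,0.002,0,0,0,255]
    - [0,0,0,0,0,0,255]

```text
t: 14.95
eef_pos: [0.5373, 0.0208, 0.1423]
tcp_rot: [180.0, 0.0, 81.7]
ft_force: [0.1, 0.4, -0.8]
width: 0.001
```

Run:
```python
from h import *
st(); c=imaging.read_camera('side'); save('s10.png',cv2.resize(c['pixels'][130:290,240:400],None,fx=3.7,fy=3.7,interpolation=cv2.INTER_CUBIC)); c=wcam(); save('w10.png',c['pixels'])
```

```text
t 14.95 p [0.5373 0.0208 0.1423] press [   5.5 -112.8  142.3] rpy [1.7999e+02 3.0000e-02 8.1680e+01] F [ 0.1  0.4 -0.8] w 0.001
```

View pics/s10.png

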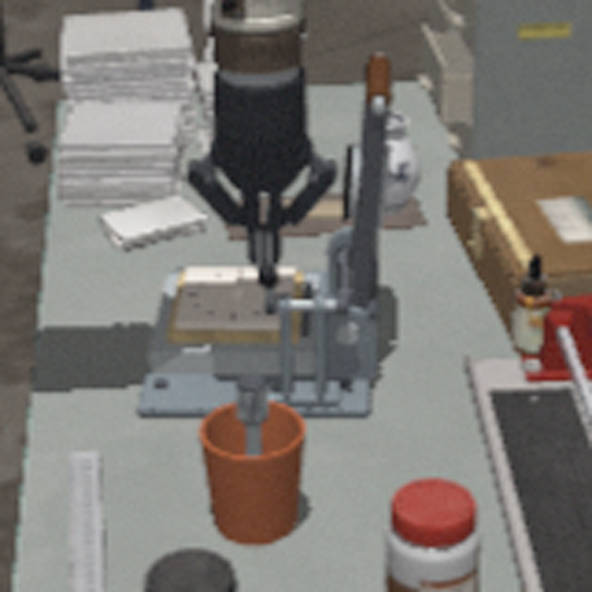

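View pics/w10.png

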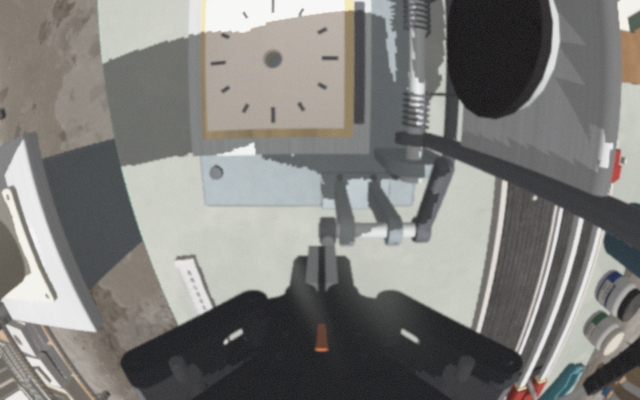

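The catch is rocking outward and its finger is rising. Continuing along the arc.

Emit:
apply_moves:
  targets:
    - [-0.005,0,0.001,0,0,0,255]
    - [-0.005,0,0.002,0,0,0,255]
    - [-0.005,0,0.003,0,0,0,255]
    - [-0.004,0,0.003,0,0,0,255]
    - [-0.003,0,0.002,0,0,0,255]
    - [0,0,0,0,0,0,255]

```text
t: 15.65
eef_pos: [0.534, -0.001, 0.131]
tcp_rot: [-180.0, 0.1, 81.7]
ft_force: [0.2, 0.6, 0.4]
width: -0.003
```

Run:
```python
from h import *
st(); c=imaging.read_camera('side'); save('s11.png',cv2.resize(c['pixels'][170:250,270:350],None,fx=7,fy=7,interpolation=cv2.INTER_CUBIC)); c=wcam(); save('w11.png',c['pixels'])
```

```text
t 15.65 p [ 0.534 -0.001  0.131] press [   5.6 -134.8  131. ] rpy [-1.7998e+02  5.0000e-02  8.1690e+01] F [0.2 0.6 0.4] w -0.003
```

View pics/s11.png

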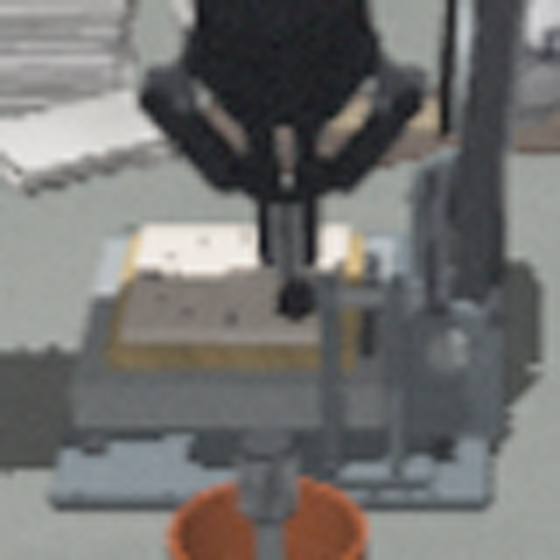

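View pics/w11.png

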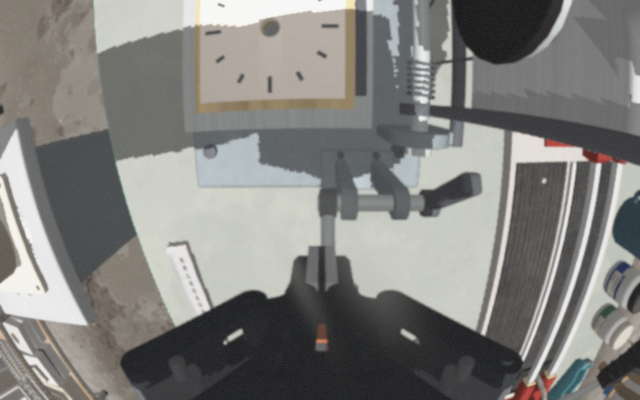

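Run:
```python
from h import *
s=dict(np.load('pics/side0.npz'))
print('latched',proj(s,pw(10,-112,150)),'seen in side0 ~ (313.5,199)')
for c in [.7,.8,.9,1,1.1,1.15]: print(c,np.round(proj(s,pw(10,-112-45*np.sin(c),105+45*np.cos(c))),1))
```

```text
latched (np.float64(312.90051769929084), np.float64(199.99296588485427)) seen in side0 ~ (313.5,199)
0.7 [312.4 207.4]
0.8 [312.4 208.8]
0.9 [312.4 210.2]
1 [312.3 211.7]
1.1 [312.3 213.2]
1.15 [312.3 213.9]
```

The catch is at about 1.05 rad (knob seen at (312.1,212.6)). I'll check the grip position against the earlier views.

Run:
```python
from h import *
for n in ['w1','w3','w5','w9','w2']:
    c=dict(np.load(f'pics/{n}.npz'))
    print(n,*[np.round(wproj(c,pw(101.8,y,266.6)),1) for y in (-45,0,45)])
    px=c['pixels'].astype(int); hsv=cv2.cvtColor(c['pixels'],cv2.COLOR_RGB2HSV)
    D=wcloud(c); P=topress(D); m=(P[...,2]>245)&(P[...,2]<290)&(abs(P[...,1])<60)&(P[...,0]>60)&(P[...,0]<140)&(hsv[...,1]>90)
    if m.sum(): print('  depth:',m.sum(),P[m].mean(0).round(1),P[m].min(0).round(1),P[m].max(0).round(1))
```

```text
w1 [581.5 256.4] [598.8 192.5] [609.8 122.2]
  depth: 4002 [ 94.4   3.9 271.6] [ 87.7 -42.1 256. ] [108.3  54.9 278.5]
w3 [561.7 379.2] [597.4 315.8] [630.8 229.4]
  depth: 6055 [ 93.5   9.2 270.6] [ 87.2 -42.1 257.7] [106.8  46.7 278.4]
w5 [541.6 349.8] [569.6 287.6] [594.5 207.5]
  depth: 5415 [ 94.4   8.3 271.7] [ 88.2 -42.  256.2] [109.1  46.6 278.9]
w9 [513.  204.4] [525.3 110.5] [526.1  16.1]
  depth: 8217 [ 95.9   1.4 273.1] [ 88.7 -42.7 259.7] [108.7  45.2 278.9]
w2 [608.8 102.2] [608.7  32.1] [601.  -31.6]
  depth: 3056 [ 95.2 -12.  271.7] [ 87.5 -43.4 255.9] [134.2  33.4 279.3]
```

Emit:
apply_moves:
  targets:
    - [0,0,-0.03,0,0,0,255]
    - [0,0,-0.045,0,0,0,255]
    - [0,0,-0.045,0,0,0,255]
    - [0,0,-0.045,0,0,0,150]
    - [0.0,0,-0.03,0,0,0,0]
    - [0.03,0.016,0,0,0,0,0]
    - [0.035,0.016,0,0,0,0,0]
    - [0.035,0.016,0,0,0,0,0]
    - [0.035,0.016,0,0,0,0,0]
    - [0,0.016,0,0,0,0,0]
    - [0,0,0,0,0,0,0]
    - [0,0,0,0,0,0,0]

```text
t: 16.95
eef_pos: [0.6326, 0.1217, 0.3257]
tcp_rot: [-179.9, 0.0, 81.7]
ft_force: [-0.4, -0.2, 0.2]
width: 1.002
```

Run:
```python
from h import *
st(); c=imaging.read_camera('side'); np.savez('pics/s12.npz',**c); save('s12.png',cv2.resize(c['pixels'][100:260,240:400],None,fx=3.7,fy=3.7,interpolation=cv2.INTER_CUBIC)); c=wcam(); save('w12.png',c['pixels']); np.savez('pics/w12.npz',**c); st()
print(*[np.round(wproj(c,pw(101.8,y,266.6)),1) for y in (-45,0,45)])
hsv=cv2.cvtColor(c['pixels'],cv2.COLOR_RGB2HSV)
D=wcloud(c); P=topress(D); m=(P[...,2]>245)&(P[...,2]<290)&(abs(P[...,1])<60)&(P[...,0]>60)&(P[...,0]<140)&(hsv[...,1]>90)
if m.sum(): print('  depth:',m.sum(),P[m].mean(0).round(1),P[m].min(0).round(1),P[m].max(0).round(1))
go(pw(101.8,0,320))
```

```text
t 16.95 p [0.6326 0.1217 0.3257] press [ 84.7   1.2 325.7] rpy [-1.7994e+02  4.0000e-02  8.1720e+01] F [-0.4 -0.2  0.2] w 1.002
t 17.05 p [0.6322 0.1213 0.3267] press [ 84.4   0.7 326.7] rpy [1.800e+02 1.000e-02 8.169e+01] F [ 0.1 -0.8  0.2] w 0.998
[342.8 274.5] [344.9 220.1] [346.7 157. ]
  depth: 1012 [100.9   4.5 275.5] [ 91.7 -40.8 269.5] [110.2  46.2 278.5]
t 17.05 p [0.6322 0.1213 0.3267] press [ 84.4   0.7 326.7] rpy [1.800e+02 1.000e-02 8.169e+01] F [ 0.1 -0.8  0.2] w 0.998
tool shift [-0.0008  0.0174  0.0067]
```

View pics/s12.png

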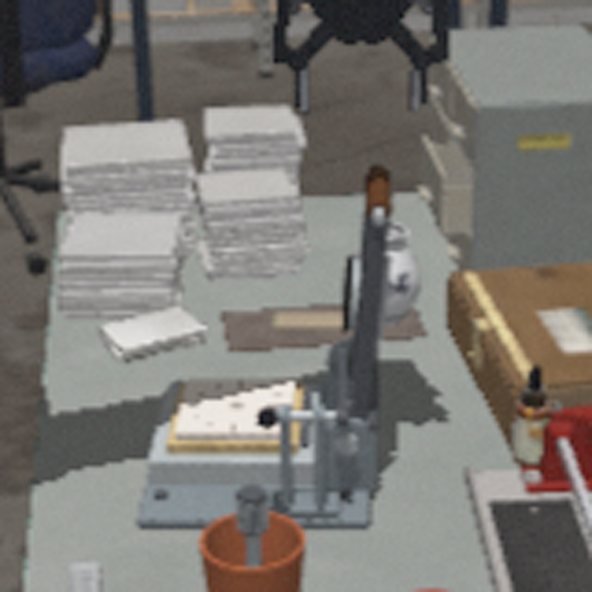

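View pics/w12.png

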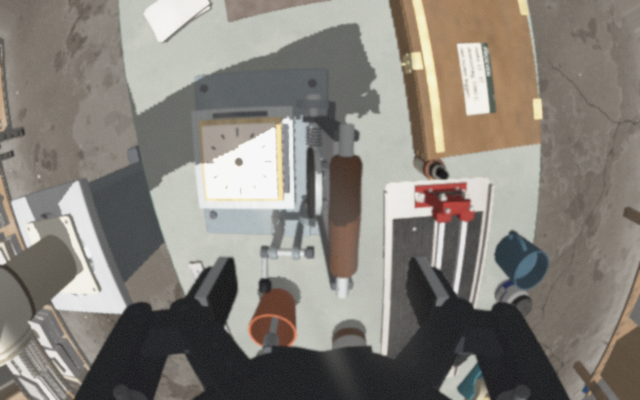

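The grip is at (345,217), as predicted, and the catch stays open (knob at (265,285)). Next: centre over the grip, descend and grasp.

Emit:
apply_moves:
  targets:
    - [-0.001,0.012,0,0,0,0,0]
    - [0,0.005,0.01,0,0,0,0]
    - [0,0,0.02,0,0,0,0]
    - [0,0,0.02,0,0,0,0]
    - [0,0,0.018,0,0,0,0]
    - [0,0,0.01,0,0,0,0]
    - [0,0,0,0,0,0,0]
    - [0,0,0,0,0,0,0]

```text
t: 17.85
eef_pos: [0.6495, 0.1183, 0.2489]
tcp_rot: [180.0, -0.0, 81.7]
ft_force: [-0.2, 0.2, 1.1]
width: 0.998
```

Emit:
apply_moves:
  targets:
    - [0,0,0,0,0,0,120]
    - [0,0,0,0,0,0,160]
    - [0,0,0,0,0,0,180]
    - [0,0,0,0,0,0,200]
    - [0,0,0,0,0,0,255]
    - [0,0,0,0,0,0,255]
    - [0,0,0,0,0,0,255]
  force: 40

```text
t: 18.55
eef_pos: [0.6489, 0.1187, 0.2487]
tcp_rot: [-179.9, -0.0, 81.7]
ft_force: [-4.2, 0.3, 4.4]
width: 0.249
```

Run:
```python
from h import *
st(); c=wcam(); save('w13.png',c['pixels']); c=imaging.read_camera('side'); save('s13.png',cv2.resize(c['pixels'][100:260,240:400],None,fx=3.7,fy=3.7,interpolation=cv2.INTER_CUBIC))
```

```text
t 18.55 p [0.6489 0.1187 0.2487] press [101.2   0.6 248.7] rpy [-1.7995e+02 -1.0000e-02  8.1750e+01] F [-4.2  0.3  4.4] w 0.249
```

View pics/w13.png

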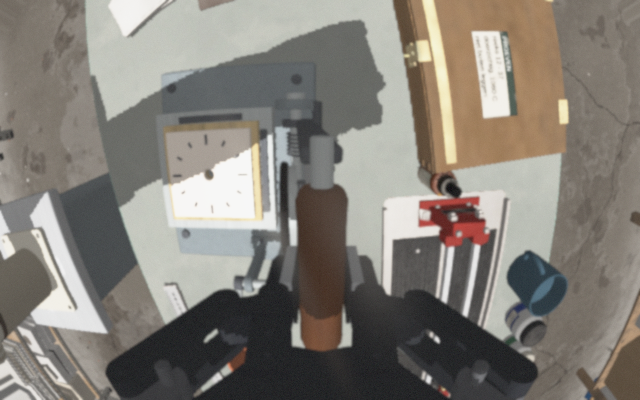

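View pics/s13.png

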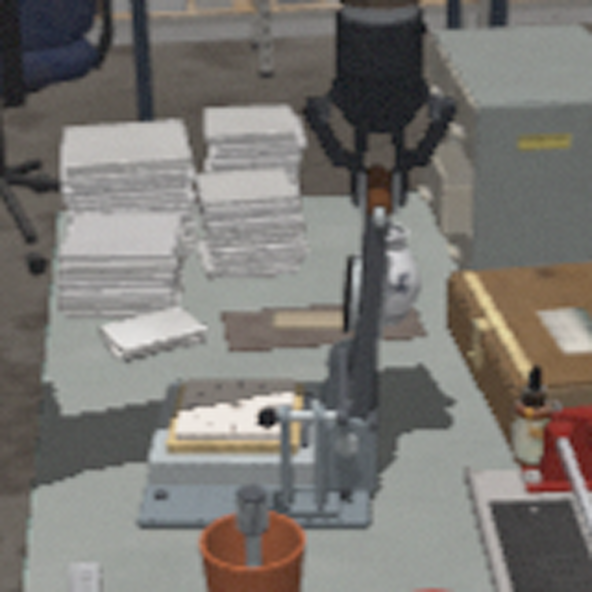

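Run:
```python
import numpy as np
def g(q): a=1.658-q; return np.array([-205*np.cos(a)+9*np.sin(a),205*np.sin(a)+9*np.cos(a)])
qs=[0]+list(np.arange(.06,1.441,.06))+[1.48,1.52,1.55,1.58,1.60,1.61,1.62,1.63,1.64,1.65,1.658]
for a,b in zip(qs[:-1],qs[1:]):
    d=g(b)-g(a); print(round(b,3),[0,round(d[0]/1000,4),round(-d[1]/1000,4)])
```

```text
0.06 [0, np.float64(-0.0122), np.float64(-0.0012)]
0.12 [0, np.float64(-0.0123), np.float64(-0.0005)]
0.18 [0, np.float64(-0.0123), np.float64(0.0002)]
0.24 [0, np.float64(-0.0123), np.float64(0.001)]
0.3 [0, np.float64(-0.0122), np.float64(0.0017)]
0.36 [0, np.float64(-0.0121), np.float64(0.0024)]
0.42 [0, np.float64(-0.0119), np.float64(0.0032)]
0.48 [0, np.float64(-0.0117), np.float64(0.0039)]
0.54 [0, np.float64(-0.0114), np.float64(0.0046)]
0.6 [0, np.float64(-0.0111), np.float64(0.0052)]
0.66 [0, np.float64(-0.0108), np.float64(0.0059)]
0.72 [0, np.float64(-0.0104), np.float64(0.0065)]
0.78 [0, np.float64(-0.01), np.float64(0.0071)]
0.84 [0, np.float64(-0.0096), np.float64(0.0077)]
0.9 [0, np.float64(-0.0091), np.float64(0.0083)]
0.96 [0, np.float64(-0.0086), np.float64(0.0088)]
1.02 [0, np.float64(-0.008), np.float64(0.0093)]
1.08 [0, np.float64(-0.0075), np.float64(0.0098)]
1.14 [0, np.float64(-0.0069), np.float64(0.0102)]
1.2 [0, np.float64(-0.0062), np.float64(0.0106)]
1.26 [0, np.float64(-0.0056), np.float64(0.011)]
1.32 [0, np.float64(-0.0049), np.float64(0.0113)]
1.38 [0, np.float64(-0.0042), np.float64(0.0116)]
1.44 [0, np.float64(-0.0035), np.float64(0.0118)]
1.48 [0, np.float64(-0.002), np.float64(0.008)]
1.52 [0, np.float64(-0.0016), np.float64(0.008)]
1.55 [0, np.float64(-0.001), np.float64(0.0061)]
1.58 [0, np.float64(-0.0008), np.float64(0.0061)]
1.6 [0, np.float64(-0.0005), np.float64(0.0041)]
1.61 [0, np.float64(-0.0002), np.float64(0.002)]
1.62 [0, np.float64(-0.0002), np.float64(0.002)]
1.63 [0, np.float64(-0.0002), np.float64(0.002)]
1.64 [0, np.float64(-0.0001), np.float64(0.002)]
1.65 [0, np.float64(-0.0001), np.float64(0.002)]
1.658 [0, np.float64(-0.0001), np.float64(0.0016)]
```

Raising the grip force to 80 N and testing with a short first pull.

Emit:
apply_moves:
  targets:
    - [0,0,0,0,0,0,255]
    - [0,-0.006,-0.0006,0,0,0,255]
    - [0,-0.006,-0.0006,0,0,0,255]
    - [0,-0.0123,-0.0005,0,0,0,255]
    - [0,-0.0123,0.0002,0,0,0,255]
    - [0,0,0,0,0,0,255]
  force: 80

```text
t: 19.25
eef_pos: [0.613, 0.124, 0.2505]
tcp_rot: [179.9, -0.0, 81.8]
ft_force: [2.7, 0.7, 2.1]
width: 0.237
```

Run:
```python
from h import *
st();  c=imaging.read_camera('side'); save('s14.png',cv2.resize(c['pixels'][100:260,240:400],None,fx=3.7,fy=3.7,interpolation=cv2.INTER_CUBIC))
```

```text
t 19.25 p [0.613  0.124  0.2505] press [ 64.9   0.5 250.5] rpy [ 1.799e+02 -3.000e-02  8.176e+01] F [2.7 0.7 2.1] w 0.237
```

View pics/s14.png

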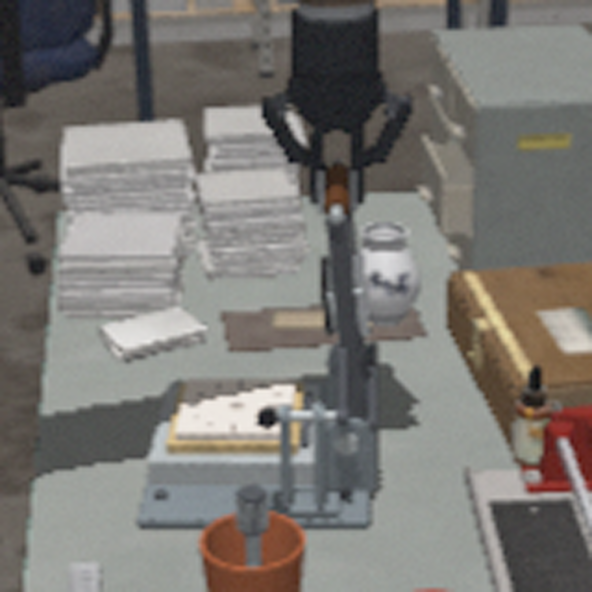

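The lever follows and has passed the catch, with low forces. Continuing the arc.

Emit:
apply_moves:
  targets:
    - [0,-0.0123,0.001,0,0,0,255]
    - [0,-0.0122,0.0017,0,0,0,255]
    - [0,-0.0121,0.0024,0,0,0,255]
    - [0,-0.0119,0.0032,0,0,0,255]
    - [0,-0.0117,0.0039,0,0,0,255]
    - [0,-0.0114,0.0046,0,0,0,255]
    - [0,-0.0111,0.0052,0,0,0,255]
    - [0,-0.0108,0.0059,0,0,0,255]
    - [0,-0.0104,0.0065,0,0,0,255]

```text
t: 20.2
eef_pos: [0.5106, 0.1391, 0.2172]
tcp_rot: [179.9, -0.1, 81.7]
ft_force: [-3.1, 1.2, 8.9]
width: 0.232
```

Emit:
apply_moves:
  targets:
    - [0,-0.01,0.0071,0,0,0,255]
    - [0,-0.0096,0.0077,0,0,0,255]
    - [0,-0.0091,0.0083,0,0,0,255]
    - [0,-0.0086,0.0088,0,0,0,255]
    - [0,0,0,0,0,0,255]

```text
t: 20.7
eef_pos: [0.4711, 0.1449, 0.1831]
tcp_rot: [-179.7, -0.1, 81.8]
ft_force: [-5.4, 2.8, 8.4]
width: 0.24
```

Run:
```python
from h import *
st(); a=1.658-.96; g=np.array([75-205*np.cos(a)+9*np.sin(a),0,62+205*np.sin(a)+9*np.cos(a)]); print('expected TCP',g-[0,0,18]); c=wcam(); save('w15.png',c['pixels']); c=imaging.read_camera('side'); save('s15.png',cv2.resize(c['pixels'][100:260,240:400],None,fx=3.7,fy=3.7,interpolation=cv2.INTER_CUBIC))
```

```text
t 20.7 p [0.4711 0.1449 0.1831] press [-78.5   0.  183.1] rpy [-1.7974e+02 -7.0000e-02  8.1800e+01] F [-5.4  2.8  8.4] w 0.24
expected TCP [-76.27228344   0.         182.6459385 ]
```

View pics/s15.png

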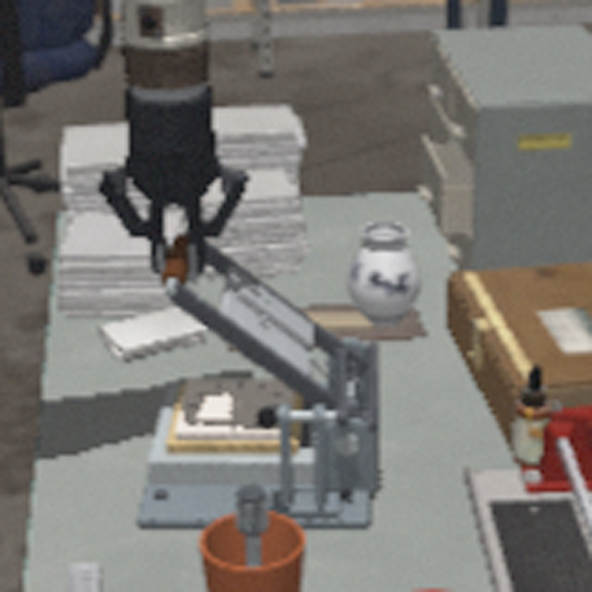

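View pics/w15.png

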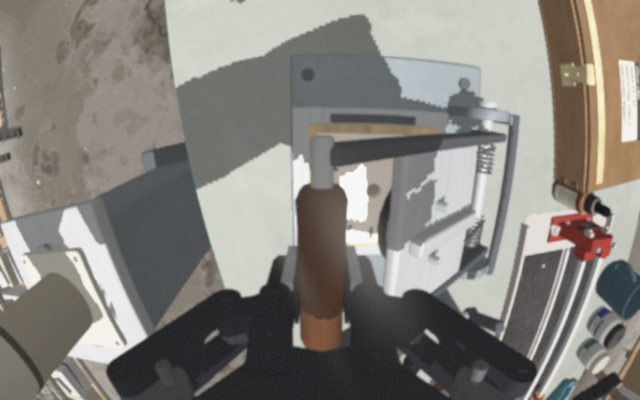

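Lever is at about 0.96 rad. There is a small radial load of about 9 N, so I'll ease outward 1 mm while continuing.

Emit:
apply_moves:
  targets:
    - [0,-0.0085,0.009,0,0,0,255]
    - [0,-0.008,0.0095,0,0,0,255]
    - [0,-0.0072,0.01,0,0,0,255]
    - [0,-0.0062,0.0106,0,0,0,255]
    - [0,0,0,0,0,0,255]

```text
t: 21.3
eef_pos: [0.4433, 0.149, 0.1436]
tcp_rot: [-179.9, -0.1, 81.8]
ft_force: [0.7, 1.9, 3.7]
width: 0.239
```

Emit:
apply_moves:
  targets:
    - [0,-0.0056,0.011,0,0,0,255]
    - [0,-0.0049,0.0113,0,0,0,255]
    - [0,-0.0042,0.0116,0,0,0,255]
    - [0,-0.0035,0.0118,0,0,0,255]
    - [0,-0.002,0.008,0,0,0,255]
    - [0,-0.0016,0.008,0,0,0,255]
    - [0,0,0,0,0,0,255]

```text
t: 22.0
eef_pos: [0.4219, 0.1522, 0.082]
tcp_rot: [-179.9, -0.1, 81.8]
ft_force: [-3.0, 4.2, 4.1]
width: 0.237
```

Run:
```python
from h import *
st(); a=1.658-1.52; g=np.array([75-205*np.cos(a)+9*np.sin(a),0,62+205*np.sin(a)+9*np.cos(a)]); print('expected TCP',g-[0,0,18]); c=wcam(); save('w16.png',c['pixels']); c=imaging.read_camera('side'); save('s16.png',cv2.resize(c['pixels'][130:290,230:390],None,fx=3.7,fy=3.7,interpolation=cv2.INTER_CUBIC))
```

```text
t 22.0 p [0.4219 0.1522 0.082 ] press [-128.3   -0.2   82. ] rpy [-1.7989e+02 -6.0000e-02  8.1770e+01] F [-3.   4.2  4.1] w 0.237
expected TCP [-126.81302423    0.           81.11473092]
```

View pics/s16.png

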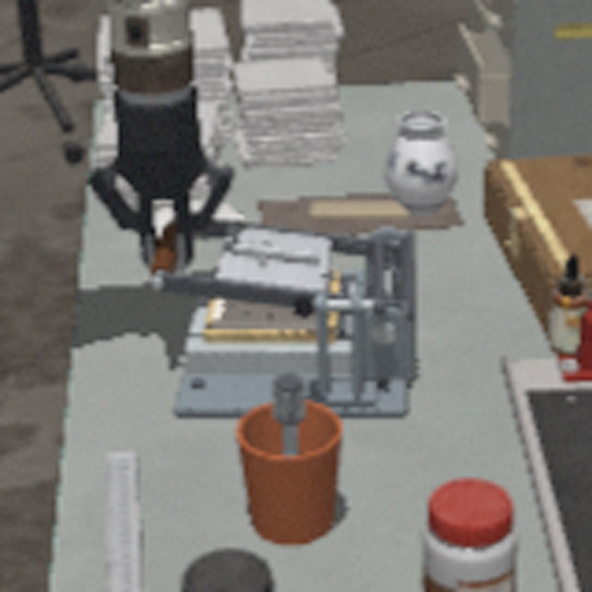

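View pics/w16.png

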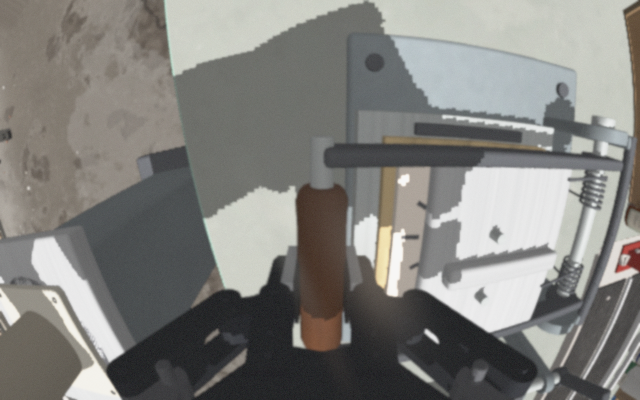

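Just above contact, with tile and backing still square under the pad. Easing down in small steps.

Emit:
apply_moves:
  targets:
    - [0.0003,-0.001,0.005,0,0,0,255]
    - [0.0002,-0.0008,0.005,0,0,0,255]
    - [0,-0.0005,0.004,0,0,0,255]
    - [0,-0.0003,0.003,0,0,0,255]
    - [0,-0.0002,0.002,0,0,0,255]
    - [0,-0.0001,0.0015,0,0,0,255]
    - [0,-0.0001,0.0015,0,0,0,255]
    - [0,0,0,0,0,0,255]

```text
t: 22.9
eef_pos: [0.4192, 0.1526, 0.0607]
tcp_rot: [-180.0, -0.0, 81.7]
ft_force: [-4.5, 3.5, 6.9]
width: 0.241
```

Emit:
apply_moves:
  targets:
    - [0,-0.0001,0.0015,0,0,0,255]
    - [0,-0.0001,0.0015,0,0,0,255]
    - [0,0,0.001,0,0,0,255]
    - [0,0,0,0,0,0,255]

```text
t: 23.3
eef_pos: [0.419, 0.1526, 0.0569]
tcp_rot: [-180.0, -0.0, 81.7]
ft_force: [-4.5, 2.9, 9.0]
width: 0.237
```

Emit:
apply_moves:
  targets:
    - [0,0,0.001,0,0,0,255]
    - [0,0,0.001,0,0,0,255]
    - [0,0,0,0,0,0,255]

```text
t: 23.6
eef_pos: [0.4189, 0.1526, 0.0551]
tcp_rot: [-179.9, -0.0, 81.7]
ft_force: [-5.6, 1.7, 11.0]
width: 0.237
```

Emit:
apply_moves:
  targets:
    - [0,0,0.001,0,0,0,255]
    - [0,0,0.0,0,0,0,255]

```text
t: 23.8
eef_pos: [0.4188, 0.1526, 0.0543]
tcp_rot: [-180.0, -0.0, 81.7]
ft_force: [-6.7, 2.4, 12.7]
width: 0.235
```

Emit:
apply_moves:
  targets:
    - [0,0,0.001,0,0,0,255]
    - [0,0,0.0,0,0,0,255]

```text
t: 24.0
eef_pos: [0.4189, 0.1527, 0.0539]
tcp_rot: [-180.0, -0.0, 81.7]
ft_force: [-7.3, 2.4, 17.8]
width: 0.236
```

Emit:
apply_moves:
  targets:
    - [0,0,0.001,0,0,0,255]
    - [0,0,0.0,0,0,0,255]
    - [0,0,0.0,0,0,0,255]

```text
t: 24.3
eef_pos: [0.4189, 0.1527, 0.0535]
tcp_rot: [-180.0, -0.0, 81.7]
ft_force: [-9.5, 1.6, 22.1]
width: 0.235
```

Run:
```python
from h import *
st(); c=wcam(); save('w17.png',c['pixels']); np.savez('pics/w17.npz',**c); c=imaging.read_camera('side'); np.savez('pics/s17.npz',**c); save('s17.png',cv2.resize(c['pixels'][160:290,240:370],None,fx=4.6,fy=4.6,interpolation=cv2.INTER_CUBIC)); st()
c=imaging.read_camera('top'); save('t17.png',cv2.resize(c['pixels'][150:290,200:460],None,fx=3,fy=3,interpolation=cv2.INTER_CUBIC)); np.savez('pics/t17.npz',**c)
```

```text
t 24.3 p [0.4189 0.1527 0.0535] press [-131.3   -0.2   53.5] rpy [-1.7999e+02 -5.0000e-02  8.1750e+01] F [-9.5  1.6 22.1] w 0.235
t 24.4 p [0.4189 0.1527 0.0535] press [-131.3   -0.2   53.5] rpy [-1.7998e+02 -5.0000e-02  8.1750e+01] F [-9.6  1.  21.7] w 0.234
```

View pics/s17.png

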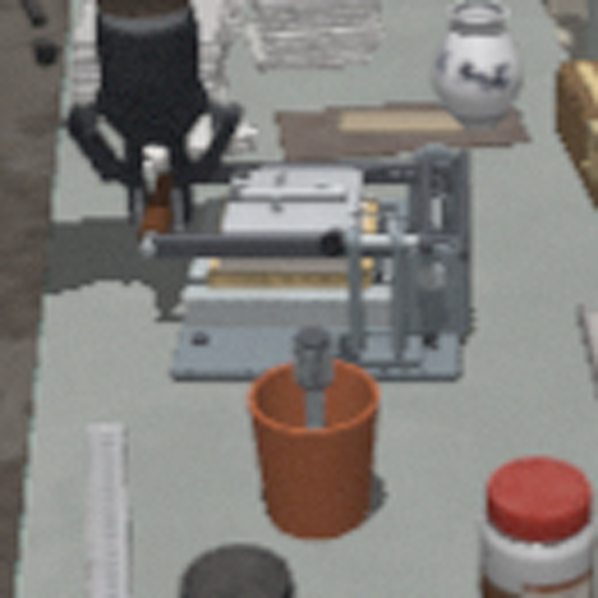

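View pics/w17.png

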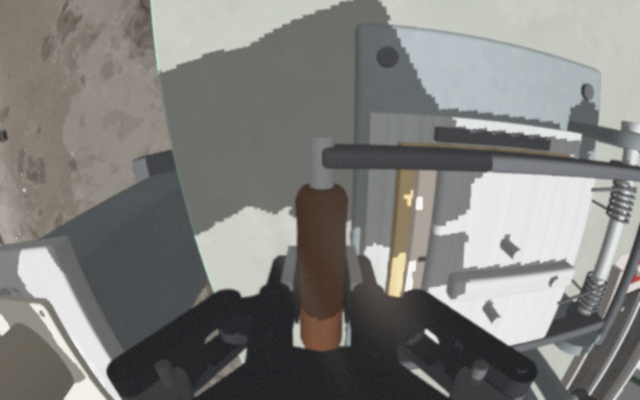

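View pics/t17.png

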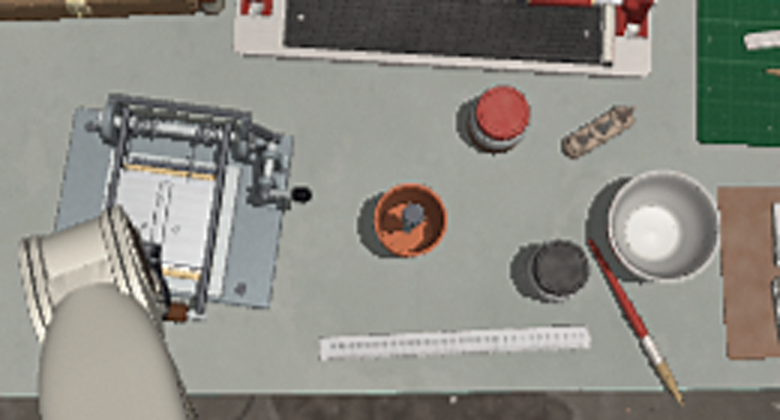

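The force now climbs steeply (12.7 → 17.8 → 22 N) with almost no travel, so it looks to be on the stop. I'll verify arm level and tile position by depth, and relax the fore-aft load slightly.

Run:
```python
from h import *
c=dict(np.load('pics/w17.npz')); P=topress(wcloud(c)); 
m=(abs(P[...,1]-58)<3)&(P[...,2]>50)&(P[...,2]<100)
for x0 in range(-130,80,20):
    k=m&(abs(P[...,0]-x0)<10); 
    if k.sum()>5: print('arm',x0,k.sum(),np.median(P[k][:,2]).round(1),np.percentile(P[k][:,2],95).round(1))
hsv=cv2.cvtColor(c['pixels'],cv2.COLOR_RGB2HSV)
k=(abs(P[...,1]-30)<15)&(abs(P[...,0]+130)<20)&(P[...,2]>60)&(P[...,2]<100); print('grip top z',np.percentile(P[k][:,2],95), 'x at top',P[k&(P[...,2]>80)][:,0].mean())
# predicted backing corner/edges in w17
for n,q in [('backing -x edge +y corner',(-90,60,46)),('tile -x +y corner',(-82.5,52.5,54)),('backing -x y20',(-90,20,46)),('tile -x y20',(-82.5,20,54)),('blk',(-105,75,36))]: print(n,np.round(wproj(c,pw(*q)),1))
s=dict(np.load('pics/s17.npz'))
for n,q in [('backing -x-y',(-90,-60,36)),('backing +x-y',(30,-60,36)),('cb',(-90,-60,46)),('ca',(30,-60,46))]: print(n,np.round((np.array(proj(s,pw(*q)))-[240,160])*4.6,0))
```

```text
arm -130 589 78.9 80.3
arm -110 737 79.4 80.5
arm -90 663 79.5 80.6
arm -70 564 79.7 80.7
arm -50 467 79.7 80.8
arm -30 355 79.9 80.9
arm -10 279 79.9 81.0
arm 10 231 79.9 81.1
arm 30 180 80.0 81.2
arm 50 146 80.2 81.1
arm 70 31 80.0 80.9
grip top z 81.81231732810323 x at top -130.8334249053313
backing -x edge +y corner [403.4 145.4]
tile -x +y corner [421.3 163.7]
backing -x y20 [397.6 220.1]
tile -x y20 [415.  225.8]
blk [371.8 113.3]
backing -x-y [208. 289.]
backing +x-y [371. 290.]
cb [207. 277.]
ca [371. 278.]
```

Emit:
apply_moves:
  targets:
    - [0,-0.0008,0.0,0,0,0,255]
    - [0,0,0.0,0,0,0,255]
    - [0,0,0.0,0,0,0,255]

```text
t: 24.75
eef_pos: [0.4189, 0.1527, 0.0536]
tcp_rot: [179.9, -0.0, 81.7]
ft_force: [-6.9, 0.8, 21.1]
width: 0.235
```

Arms are level (78.9–80 mm along 200 mm), and the backing corner is where predicted. A final comparison of the bystanders and the cup, then hand in.

Run:
```python
from h import *
for n in ['top','side']:
    a=np.load(f'pics/{n}0.npz')['pixels'].astype(int); b=np.array(imaging.read_camera(n)['pixels']).astype(int)
    d=(abs(a-b).sum(-1)>90).astype(np.uint8); k,l,s,_=cv2.connectedComponentsWithStats(d); print(n,[s[i][:5].tolist() for i in range(1,k) if s[i][4]>12])
st()
```

```text
top [[177, 165, 187, 235, 12967], [284, 191, 7, 7, 29], [286, 209, 18, 12, 103], [327, 217, 14, 11, 92], [212, 229, 25, 17, 233], [310, 316, 22, 9, 118], [440, 326, 57, 29, 686], [380, 330, 179, 70, 5773], [481, 337, 11, 6, 17], [479, 345, 4, 5, 13], [411, 370, 13, 11, 59], [400, 377, 5, 9, 18]]
side [[17, 0, 100, 129, 5751], [122, 0, 43, 25, 780], [111, 11, 4, 21, 25], [192, 20, 8, 10, 39], [170, 27, 27, 25, 261], [143, 29, 4, 6, 13], [199, 32, 9, 7, 30], [198, 39, 131, 191, 5836], [186, 53, 10, 6, 32], [36, 64, 4, 14, 17], [116, 83, 10, 14, 54], [141, 84, 32, 95, 1414], [29, 89, 5, 5, 13], [32, 90, 113, 128, 4478], [279, 90, 2, 10, 19], [283, 115, 2, 9, 13], [61, 129, 20, 17, 120], [121, 136, 14, 4, 43], [52, 146, 10, 14, 65], [332, 148, 14, 48, 351], [114, 151, 10, 5, 22], [61, 162, 4, 7, 15], [90, 173, 4, 6, 15], [72, 179, 15, 10, 83], [82, 182, 6, 14, 39], [86, 188, 17, 12, 82], [334, 202, 3, 8, 15], [340, 206, 8, 21, 111], [123, 212, 11, 7, 37], [318, 214, 8, 2, 16], [85, 219, 53, 87, 2300], [108, 218, 12, 3, 28], [157, 229, 19, 8, 85], [152, 228, 47, 61, 1566], [304, 231, 13, 22, 129], [211, 396, 10, 4, 31]]
t 24.85 p [0.4189 0.1527 0.0536] press [-131.3   -0.2   53.6] rpy [ 1.7992e+02 -4.0000e-02  8.1740e+01] F [-7.9  1.2 21.3] w 0.237
```

No changes anywhere except the arm, its shadows, the press, and the pin inside the cup; the cup and bystanders have not moved. Handing in.

Run:
```python
from h import *
print(arm.hand_in()); st()
```

```text
the job is handed in; nothing more can be done
None
the job is handed in; nothing more can be done
```

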